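Load a vial carton into a pinch-catch transport case with a folding lid stay

ROBOT

A 6-joint arm with a two-finger parallel gripper is mounted at the origin on a cart in front of the work surface, level with it; the furniture and walls round the work are solid. World frame = base frame: x ahead of the robot, y to its left, z up, the work surface at z = 0. Lengths are in mm, angles in rad, forces in N, time in s.
With the tool pointing down it reaches from about 275 to 825 mm from the base axis. Payload 5.2 kg.
Tool frame: the origin (TCP) lies at the very end of the fingers, on their centre line; the grasp point (between the pads) lies 19 mm behind it; z points along the fingers, y is the direction in which the jaws open and shut (so a half turn about z gives the same grasp; the last joint's range is limited). The gripper opens to 93 mm and grips with 3 to 60 N. Pads are 15 mm wide; open, the fingers measure 128 mm over their backs; the gripper's body (75 mm by 188 mm) begins 65 mm behind the grasp point.
Start: joints at [1.029, 0.259, 1.535, -0, 1.348, -0.203], TCP at [182.774, 518.747, 187.553] pointing down, gripper open.
Joint ranges: [-3.14, 3.14], [-0.91, 2.08], [0.19, 2.58], [-1.22, 4.36], [0.22, 2.71], [-3.12, 3.12]. Speed limits (rad/s): [2.57, 2.57, 3.14, 3.14, 3.14, 3.14].

INTERFACE

Orientations are given as [roll, pitch, yaw] about the fixed x, y, z axes, in that order (R = Rz(yaw) Ry(pitch) Rx(roll)).
In Python, from bench import robot gives the robot as it stands. The module is installed in compiled form; this text tells all that it offers. Calls block until the motion is done:
- robot.move_ptp(position, orientation): joint-space move of the TCP to a pose.
- robot.move_linear(position, ori=None, speed=150, f_stop=None): straight line of the TCP; ori=None keeps the orientation; speed is the mean speed in mm/s. With f_stop (N) it stops when the force on the tool has changed by that much, and returns True; else False.
- robot.move_j(angles): joint-space move.
- robot.move_gripper(opening): opening from 0.0 (shut) to 1.0 (fully open); the grip force is fixed at half the most; returns when the fingers have stopped.
- robot.sleep(seconds).
- robot.inverse_kinematics(position, orientation): joint angles nearest the present ones, or None.
- robot.get_image(name): name is "side" or "top"; returns a dict with "img" (420x560x3 uint8, blue, green, red), "fovy" (degrees; the focal length in pixels is half the picture's height over the tangent of half this angle, whatever the lens; pixels are square), "cx", "cy" (the principal point, pixels), "eye" and "orientation" of the camera in the world. Camera axes: x right, y down, z forward; pixel columns grow to the right and rows downward; lengths in mm; the calibration is good to about 2 mm. A picture is of the moment at which its call begins. There is no depth.
A pose or a line that the arm cannot do raises robot.MotionError and nothing moves.
- robot.hand_in(): hands the job in, once; it reports no verdict.
Readings, each from a call of its own:
- robot.current_t(): time.
- robot.current_qpos(): joint angles.
- robot.current_joint_vel(): joint speeds.
- robot.current_joint_efforts(): joint torques, N m.
- robot.current_tcp_pos(): TCP position.
- robot.current_eef_rot(): TCP orientation.
- robot.current_contact_force(): force on the tool from outside, world axes, zero at the start.
- robot.current_ft_torque(): the same for the moment, N m.
- robot.current_gripper_width(): opening from 0.0 (shut) to 1.0 (fully open).
Only numpy, scipy, OpenCV 4.12 (cv2) and the standard library are available. Lean on these libraries where they do the work, as an engineer would, in place of code of your own. Each camera call takes 0.05 s, during which the arm holds its last target.

TASK

Pack the carton from the sloping rack into the grey transport case: squeeze the two opposed buttons of the catch on the case's front to free the lid, and raise the lid until its folding side stay locks straight by itself. Lay the carton flat on the case's floor and let go of it, then press the stay's knee down to break it and let the lid come down, and push the lid shut until the catch has snapped in again, with both buttons out. Leave the other things on the table where they are.

Things in the scene. Friction and masses are not known exactly. Their poses are not given: they have to be found in the camera images.
- case: Grey plastic transport case fixed to the table by a steel foot plate: box 200 (x) x 162 (y) x 75 mm high under its lid. Origin: centre of its underside. x points to its back (hinge side), -x to its front (catch, towards the robot), z up. Walls 6 mm, inner floor 15 mm above the table, inside clear 188 x 150 mm.
- hinge_point (a point): Middle of the lid's hinge axis, fixed to the case at 97 mm behind its centre and 76.5 mm above the table. The axis runs along the case's y.
- lid (a joint): Lid angle in rad: 0 shut, grows as the front rises; 1.45 where the stay is straight. The lid (0.35 kg, 8 mm slab, front edge 197 mm from the hinge axis) falls by its weight, slowed by a damper (0.3 N m s/rad: 2 to 4 s to come down). Falling alone it stops near 0.06 on the catch's ramps; pushing down on the catch head with 5 to 15 N snaps it shut, below 0.02.
- catch (a point): Point on the lid midway between the catch buttons, 225 mm from the hinge axis; 78 mm above the table and 28 mm ahead of the case's front wall when shut. Its x, y, z turn with the lid (z out of the lid's upper face). Black catch head round it: stands out 44 mm from the lid's front edge, 36 mm wide (y), top 12.5 mm above this point, underside 12.5 mm below, nose 16.5 mm ahead.
- button_left (a joint): Travel in m of the button on the head's +y side: 0 out, 0.007 fully in. Ribbed metal pad 18 mm along x, 15 mm high, pushed along y. Outer faces of the two buttons: 54 mm apart when out, 40 mm fully in. About 4 N each for full travel; a hook frees at 5 mm or more, and both must be in at once for the lid to rise. They spring out when let go.
- button_right (a joint): The same for the opposite button, on the head's -y side. Two steel hooks hang 12 mm below the head's underside, within 12 mm of the case's front wall and 17 mm of the middle; their keepers on the wall reach 25 mm from the middle and 10 mm out.
- knee (a joint): Knee angle in rad of the two-link steel stay outside the case's -y (right-hand) wall: 0 with the lid shut (folded, knee low), grows as it straightens; 2.32 straight, 2.46 at its stop past straight, where it holds the lid up. A weak spring pulls it past straight once the lid is raised to about 1.4 rad. To break it push the knee down 30 to 50 mm, to below 1.5, then the lid's weight folds it on; let go earlier, it springs back.
- knee_tab (a point): Middle of the black thumb pin at the stay's knee: round, 12 mm diameter, 50 mm long along the case's y; this point is on its axis, its free end 12 mm farther out (-y), 138 mm from the case's middle. With the stay locked it stands about 110 mm above the table, 65 mm in front of the hinge axis, open from above beside the lid; pressed with 2 to 8 N it goes down and back: 18 mm back (case +x) by 34 mm down.
- feed_rack: Aluminium rack fixed to the table, 150 mm wide (y), top face sloping down towards its -x side (the robot) at 35 degrees. Origin: centre of its underside; middle of the slope 52 mm above. Two stop blocks 20 mm wide, 42 mm either side of the middle and 15 mm high over the slope, hold the carton's lower long side; low fences stand at the ends.
- carton: Small white cardboard vial carton, blue print, 50 (x) x 106 (y) x 43 mm (z), 0.09 kg, loose. Origin: centre of its underside. At the start it lies on the rack, long side (y) across the slope, 50 mm width up the slope, so its z axis leans 35 degrees towards the robot; the gripper must lean the same to take it across the 50 mm.
- gel_bottle: Clear pump bottle, 55 mm across, 149 mm high; bystander, origin at its underside.
- stapler: Blue stapler, 36 x 133 x 45 mm, lying; bystander, origin at its underside.
- tape_measure: Pocket tape measure, 40 x 67 x 61 mm; bystander, origin at its underside.
- paper_roll: Roll of white label paper, 63 mm across, 50 mm high, standing on its end; bystander, origin at its underside.
- scanner: Small black finger scanner, 49 x 33 x 21 mm; bystander, origin at its underside.

How it is judged:
By the outcome, as a careful person would: the job done as asked, in the order asked, and still so for the second after the job is handed in, with the robot touching nothing.
It also fails if it takes over 64 s, if anything falls off the work surface, if the arm or the gripper's body presses on something with over 40 N, if the wrist force passes 120 N, or if a joint passes its speed limit or range.

## Working session

There is one attempt and no reset: what is moved stays moved. The work goes in short steps, each a Python script; the robot and the scene stay as the last script left them, time stands still between calls to the robot, and variables do not carry over. Pictures are saved under pics/ and viewed, and the job is handed in when it is done.

```bash
mkdir -p pics; ls
python3 - <<'E'
from bench import robot
import cv2
for n in("side","top"):
    d=robot.get_image(n); cv2.imwrite(f"pics/{n}0.png",d["img"])
    print(n,{k:v for k,v in d.items() if k!="img"})
print(robot.current_t(),robot.current_eef_rot(),robot.current_contact_force())
E
```

```text
pics
side {'fovy': 52.31231048413925, 'cx': 274.90707015414046, 'cy': 213.67643476117257, 'eye': array([ 141.51208389, -821.41932252,  807.96449742]), 'orientation': array([-2.24281177,  0.00900653, -0.4638176 ])}
top {'fovy': 46.18990478629005, 'cx': 277.98378269911075, 'cy': 208.57672697072667, 'eye': array([ 360.15618776,   -1.74756159, 1360.05338157]), 'orientation': array([-2.99057764,  0.02351262, -1.59063827])}
0.1 [-3.13999084e+00 -3.27843106e-04  2.80281670e+00] [-0.55068672 -0.15270996 -0.40648503]
```

View pics/side0.png

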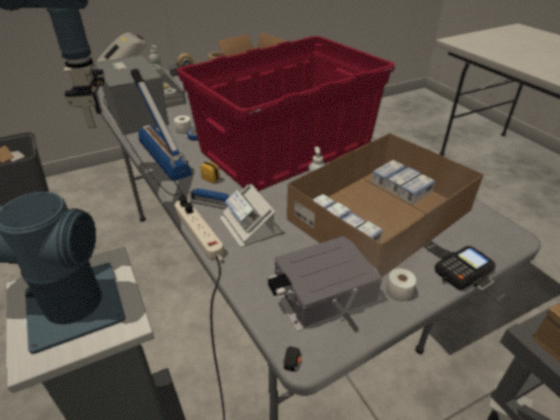

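View pics/top0.png

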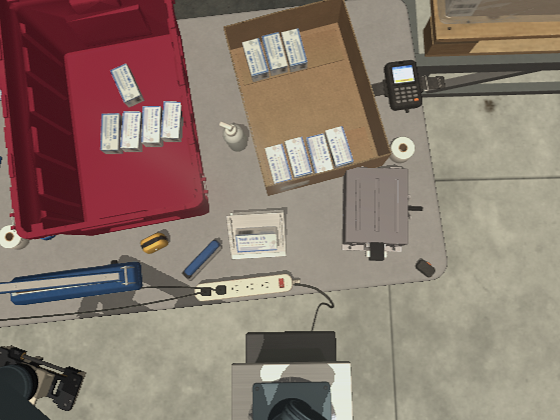

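The side view shows the case at about (325,285) and the rack at (248,212). In the top view the case is at (376,205) with its catch at (377,251), and the rack with the carton is at (257,235). I'll enlarge both.

Run:
```python
import cv2
t=cv2.imread("pics/top0.png");s=cv2.imread("pics/side0.png")
cv2.imwrite("pics/t_case.png",cv2.resize(t[155:275,330:450],None,fx=5,fy=5,interpolation=cv2.INTER_CUBIC))
cv2.imwrite("pics/t_rack.png",cv2.resize(t[195:275,215:305],None,fx=7,fy=7,interpolation=cv2.INTER_CUBIC))
cv2.imwrite("pics/s_case.png",cv2.resize(s[230:350,250:400],None,fx=5,fy=5,interpolation=cv2.INTER_CUBIC))
```

```text
(no output)
```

View pics/t_case.png

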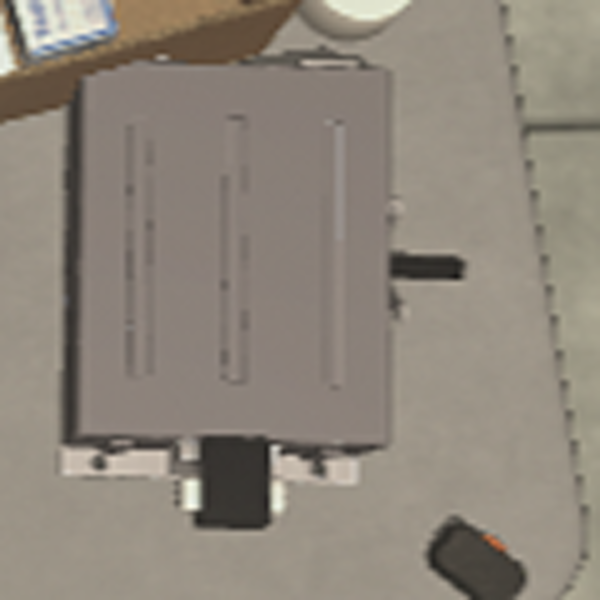

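View pics/t_rack.png

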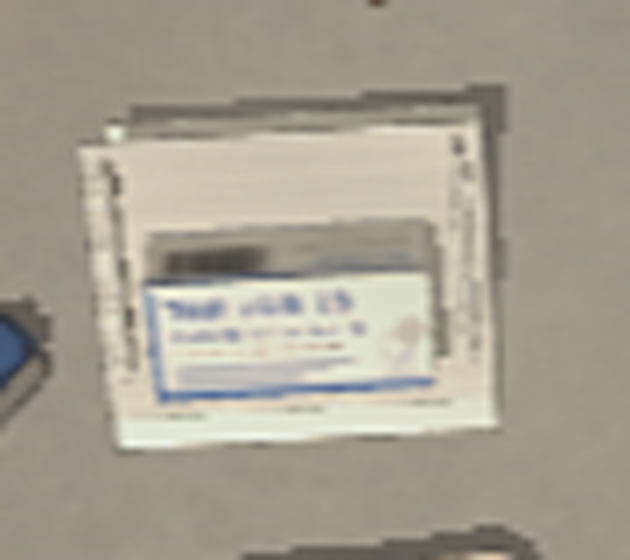

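View pics/s_case.png

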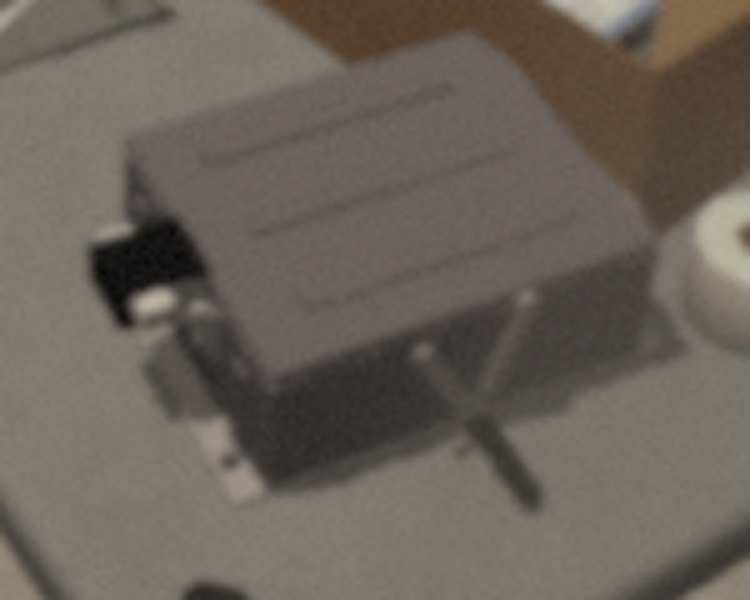

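```bash
cat > h.py <<'E'
import numpy as np, cv2
from scipy.spatial.transform import Rotation as Ro
from scipy.optimize import least_squares
CAM={"side":dict(fovy=52.31231048413925,cx=274.90707015414046,cy=213.67643476117257,eye=[141.51208389,-821.41932252,807.96449742],o=[-2.24281177,0.00900653,-0.4638176]),
"top":dict(fovy=46.18990478629005,cx=277.98378269911075,cy=208.57672697072667,eye=[360.15618776,-1.74756159,1360.05338157],o=[-2.99057764,0.02351262,-1.59063827])}
def proj(n,P):
    c=CAM[n];R=Ro.from_euler('xyz',c['o']).as_matrix();f=210/np.tan(np.radians(c['fovy'])/2)
    q=(np.atleast_2d(P)-c['eye'])@R
    return np.c_[c['cx']+f*q[:,0]/q[:,2],c['cy']+f*q[:,1]/q[:,2]]
def onz(n,uv,z):
    c=CAM[n];R=Ro.from_euler('xyz',c['o']).as_matrix();f=210/np.tan(np.radians(c['fovy'])/2)
    d=R@np.array([(uv[0]-c['cx'])/f,(uv[1]-c['cy'])/f,1]);e=np.array(c['eye'])
    return e+d*(z-e[2])/d[2]
def cr(p,off,k): return np.array([(p[0]+.5)/k-.5+off[0],(p[1]+.5)/k-.5+off[1]])
def tf(p,P):
    c,s=np.cos(p[2]),np.sin(p[2]);P=np.atleast_2d(P)
    return np.c_[p[0]+c*P[:,0]-s*P[:,1],p[1]+s*P[:,0]+c*P[:,1],P[:,2]]
E
cat > fit.py <<'E'
from h import *
T=lambda *p:("top",cr(p,(330,155),5)); S=lambda *p:("side",cr(p,(250,230),5))
obs=[(T(82,72),(99,81,83)),(T(390,68),(99,-81,83)),(T(388,445),(-100,-81,83)),(T(78,437),(-100,81,83)),
(T(197,525),(-144.5,18,90.5)),(T(270,527),(-144.5,-18,90.5)),
(S(130,140),(-100,81,83)),(S(265,378),(-100,-81,83)),(S(652,235),(99,-81,83)),(S(455,32),(99,81,83)),
(S(122,325),(-144.5,-18,65.5)),(S(90,240),(-144.5,18,90.5))]
def res(p): return np.concatenate([proj(o[0],tf(p,m))[0]-o[1] for o,m in obs])
r=least_squares(res,[450,-150,0],loss='soft_l1');print("case",r.x);print(res(r.x).reshape(-1,2).round(1).tolist())
# per camera
for n in("top","side"):
    oo=[x for x in obs if x[0][0]==n]
    f=lambda p:np.concatenate([proj(o[0],tf(p,m))[0]-o[1] for o,m in oo])
    print(n,least_squares(f,r.x,loss='soft_l1').x)
T=lambda *p:("top",cr(p,(215,195),7))
a=np.radians(35);c,s=np.cos(a),np.sin(a)
# carton: pose = x,y,yaw,z of its underside centre; tilt pitch -35 (z leans to -x)
def cart(p,P):
    P=np.atleast_2d(P);Q=np.c_[c*P[:,0]-s*P[:,2],P[:,1],s*P[:,0]+c*P[:,2]]
    w=tf(p,Q);w[:,2]+=p[3];return w
ob=[(T(148,283),(25,53,43)),(T(430,272),(25,-53,43)),(T(435,380),(-25,-53,43)),(T(160,402),(-25,53,43))]
f=lambda p:np.concatenate([proj(o[0],cart(p,m))[0]-o[1] for o,m in ob])
r=least_squares(f,[450,50,0,50]);print("carton",r.x,f(r.x).reshape(-1,2).round(1).tolist())
g=lambda p:f([p[0],p[1],p[2],52.])
r=least_squares(g,[450,50,0]);print("carton z52",r.x,g(r.x).reshape(-1,2).round(1).tolist())
for p in [(120,448),(497,428)]: print(onz("top",T(*p)[1],5))
E
python3 fit.py
```

```text
case [ 559.99264119 -234.18745137    6.23441718]
[[0.0, -2.2], [-0.0, -0.0], [1.2, -0.1], [0.2, -0.2], [1.3, -0.0], [0.9, -0.0], [-3.2, -1.5], [-0.1, -0.9], [0.1, -0.4], [2.9, -2.2], [-2.1, 1.0], [-2.1, -0.5]]
top [ 559.42404883 -232.86258309    6.22918457]
side [ 561.06500852 -236.62003172    6.23742481]
carton [4.94642354e+02 8.49272722e+01 3.49225504e-02 1.83874761e+01] [[-0.0, 0.3], [-0.2, -0.4], [0.2, 0.5], [0.1, -0.4]]
carton z52 [4.91812224e+02 8.27145826e+01 3.46040657e-02] [[-0.6, 0.1], [0.3, -0.6], [0.7, 0.7], [-0.5, -0.2]]
[431.05926553 155.91553666   5.        ]
[435.75499179   7.80172368   5.        ]
```

Run:
```python
import cv2
s=cv2.imread("pics/side0.png")
cv2.imwrite("pics/s_rack.png",cv2.resize(s[170:255,205:305],None,fx=7,fy=7,interpolation=cv2.INTER_CUBIC))
```

```text
(no output)
```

View pics/s_rack.png

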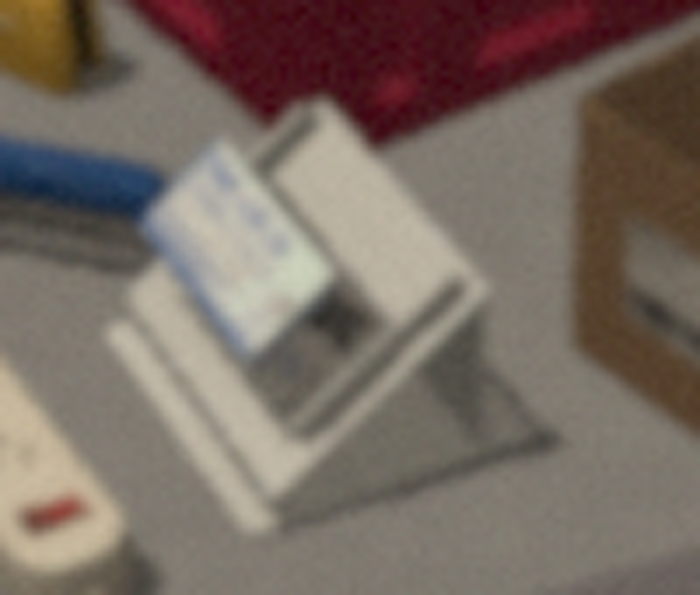

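```bash
cat > fit2.py <<'E'
exec(open('fit.py').read().split("# per camera")[0])
exec("T=lambda"+open('fit.py').read().split("T=lambda")[2].split("f=lambda p")[0])
S=lambda *p:("side",cr(p,(205,170),7))
ob+=[(S(145,215),(-25,53,43)),(S(222,138),(25,53,43)),(S(335,275),(25,-53,43)),(S(245,357),(-25,-53,43))]
f=lambda p:np.concatenate([proj(o[0],cart(p,m))[0]-o[1] for o,m in ob])
r=least_squares(f,[450,50,0,50]);print("carton",r.x,f(r.x).reshape(-1,2).round(1).tolist())
for i in range(2): 
  im=cv2.imread(f"pics/{['top','side'][i]}0.png");n=['top','side'][i]
  k=4; im=cv2.resize(im,None,fx=k,fy=k,interpolation=cv2.INTER_CUBIC)
  def poly(P): 
    q=(proj(n,P)+.5)*k-.5; cv2.polylines(im,[np.round(q).astype(int)],True,(0,255,0),1)
  cp=[559.7,-233.6,-.052]
  poly(tf(cp,[(97,81,83),(97,-81,83),(-100,-81,83),(-100,81,83)]))
  poly(tf(cp,[(-144.5,18,90.5),(-144.5,-18,90.5),(-100,-18,90.5),(-100,18,90.5)]))
  poly(tf(cp,[(-137,27,70.5),(-119,27,70.5),(-119,27,85.5),(-137,27,85.5)]))
  poly(tf(cp,[(-137,-27,70.5),(-119,-27,70.5),(-119,-27,85.5),(-137,-27,85.5)]))
  poly(tf(cp,[(100,-81,0),(-100,-81,0),(-100,-81,75),(100,-81,75)]))
  poly(cart(r.x,[(25,53,43),(25,-53,43),(-25,-53,43),(-25,53,43)]))
  poly(cart(r.x,[(25,53,0),(25,-53,0),(-25,-53,0),(-25,53,0)]))
  x0,y0=[(200,155),(215,170)][i]
  cv2.imwrite(f"pics/ov{n}{int(__import__('time').time())%10000}.png",im[y0*k:(y0+130)*k if n=='top' else (y0+150)*k,x0*k:(x0+200)*k])
E
python3 fit2.py; ls pics
```

```text
case [ 559.99264119 -234.18745137    6.23441718]
[[0.0, -2.2], [-0.0, -0.0], [1.2, -0.1], [0.2, -0.2], [1.3, -0.0], [0.9, -0.0], [-3.2, -1.5], [-0.1, -0.9], [0.1, -0.4], [2.9, -2.2], [-2.1, 1.0], [-2.1, -0.5]]
carton [4.93614954e+02 8.25609121e+01 2.75779120e-02 4.70581084e+01] [[-0.3, -0.5], [0.4, -1.0], [0.7, 0.3], [-0.3, -0.9], [-1.4, 0.6], [-0.1, -0.5], [-0.3, -0.3], [-0.5, 0.7]]
ovside1215.png
ovtop1215.png
s_case.png
s_rack.png
side0.png
t_case.png
t_rack.png
top0.png
```

View pics/ovside1215.png

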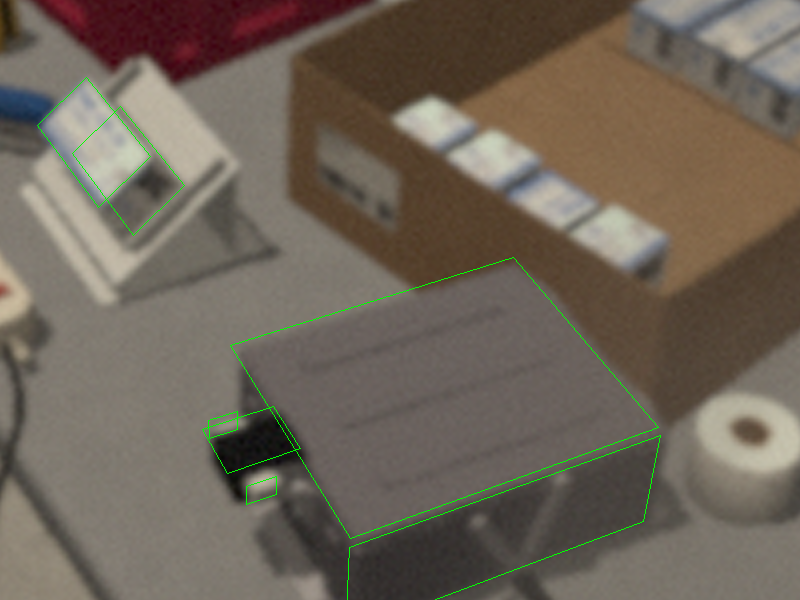

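View pics/ovtop1215.png

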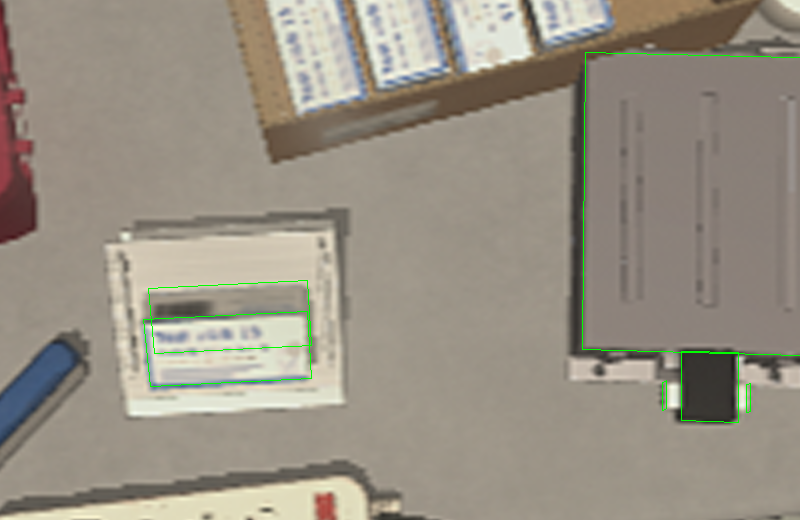

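```bash
cat > g.py <<'E'
from h import *
from bench import robot
CP=[560.3,-233.8,-0.05]
def cw(x,y,z): return tf(CP,[(x,y,z)])[0].tolist()
PI=np.pi
YJ=[PI,0,CP[2]]          # jaws along case y
XJ=[PI,0,PI/2+CP[2]]     # jaws along case x
def rpy(x,y,z): return Ro.from_matrix(np.c_[x,y,z]).as_euler('xyz').tolist()
CA=[493.0,82.6,0.03]; CZ=47.5
a=np.radians(35)
zt=np.array([np.sin(a),0,-np.cos(a)]); yt=np.array([np.cos(a),0,np.sin(a)])
Rz=Ro.from_euler('z',CA[2]).as_matrix(); zt=Rz@zt; yt=Rz@yt; xt=np.cross(yt,zt)
PICK=rpy(xt,yt,zt); PICK2=rpy(-xt,-yt,zt)
def pickpos(h): # TCP h above underside along carton z
    return (np.array([CA[0],CA[1],CZ])-zt*h).tolist()
def pic(n,tag,box=None,k=1):
    d=robot.get_image(n)["img"]
    if box: x,y,w,hh=box; d=cv2.resize(d[y:y+hh,x:x+w],None,fx=k,fy=k,interpolation=cv2.INTER_CUBIC)
    cv2.imwrite(f"pics/{tag}.png",d)
E
python3 - <<'E'
from g import *
for uv,z in [((207,212),200),((35,238),200),((0,238),200),((140,275),50),((387,160),100),((270,190),100),((233,137),140),((427,268),10)]: print(uv,z,onz("top",uv,z).round())
print("pin", [onz("top",cr((465,268),(330,155),5),z).round(1) for z in(20,40)], cw(0,-138,0))
for p,o in [((200,300,250),YJ),(cw(-128,0,180),YJ),(cw(-128,0,59),YJ),(cw(70,0,281),YJ),(pickpos(6),PICK),(pickpos(6),PICK2),(cw(-20,15,25),XJ),(cw(-20,15,25),YJ),(cw(32,-128,110),XJ),(cw(52,-128,70),XJ),(cw(-128,0,90),XJ)]:
    q=robot.inverse_kinematics(list(p),o); print(np.round(p),np.round(o,2),None if q is None else np.round(q,2))
E
```

```text
(207, 212) 200 [533. 192. 200.]
(35, 238) 200 [480. 604. 200.]
(0, 238) 200 [482. 689. 200.]
(140, 275) 50 [390. 395.  50.]
(387, 160) 100 [ 674. -263.  100.]
(270, 190) 100 [602.  44. 100.]
(233, 137) 140 [735. 135. 140.]
(427, 268) 10 [ 394. -374.   10.]
pin [array([ 556.5, -369.8,   20. ]), array([ 553.6, -364.3,   40. ])] [553.4028746406464, -371.6275359345053, 0.0]
[200 300 250] [ 3.14  0.   -0.05] [ 0.67 -0.14  1.81 -0.    1.47  2.29]
[ 432. -227.  180.] [ 3.14  0.   -0.05] [-0.71  0.15  1.69 -0.    1.3   0.91]
[ 432. -227.   59.] [ 3.14  0.   -0.05] [-0.71  0.28  1.85 -0.    1.01  0.91]
[ 630. -237.  281.] [ 3.14  0.   -0.05] [-0.53  0.45  1.03 -0.    1.66  1.1 ]
[490.  82.  52.] [2.53 0.   1.6 ] None
[490.  82.  52.] [-2.53  0.   -1.54] None
[ 541. -218.   25.] [3.14 0.   1.52] [-0.57  0.47  1.65  0.    1.02 -0.52]
[ 541. -218.   25.] [ 3.14  0.   -0.05] [-0.57  0.47  1.65 -0.    1.02  1.05]
[ 586. -363.  110.] [3.14 0.   1.52] [-0.72  0.56  1.27  0.    1.31 -0.67]
[ 606. -364.   70.] [3.14 0.   1.52] [-0.7   0.62  1.26  0.    1.26 -0.65]
[ 432. -227.   90.] [3.14 0.   1.52] [-0.71  0.24  1.82  0.    1.08 -0.66]
```

Run:
```python
from g import *
for tilt in (-35,-20,-10,0,10,20,25,30,35):
  b=np.radians(tilt); z=Rz@[np.sin(b),0,-np.cos(b)]; y=Rz@[np.cos(b),0,np.sin(b)]; x=np.cross(y,z)
  for p in (pickpos(6),pickpos(80),[400,82,150]):
    for s in (1,-1):
      q=robot.inverse_kinematics(p,rpy(s*x,s*y,z)); print(tilt,np.round(p),s,None if q is None else np.round(q,2))
```

```text
-35 [490.  82.  52.] 1 [-0.03  0.73  1.29 -0.03  1.73 -0.05]
-35 [490.  82.  52.] -1 [-0.03  0.73  1.29 -0.03  1.73  3.09]
-35 [447.  81. 113.] 1 [-0.03  0.6   1.37 -0.04  1.78 -0.06]
-35 [447.  81. 113.] -1 [-0.03  0.6   1.37 -0.04  1.78  3.08]
-35 [400  82 150] 1 [-0.04  0.49  1.46 -0.04  1.79 -0.06]
-35 [400  82 150] -1 [-0.04  0.49  1.46 -0.04  1.79  3.08]
-20 [490.  82.  52.] 1 [-0.04  0.54  1.52 -0.02  1.43 -0.06]
-20 [490.  82.  52.] -1 [-0.04  0.54  1.52 -0.02  1.43  3.08]
-20 [447.  81. 113.] 1 [-0.04  0.41  1.57 -0.03  1.51 -0.07]
-20 [447.  81. 113.] -1 [-0.04  0.41  1.57 -0.03  1.51  3.07]
-20 [400  82 150] 1 [-0.05  0.3   1.64 -0.03  1.55 -0.07]
-20 [400  82 150] -1 [-0.05  0.3   1.64 -0.03  1.55  3.07]
-10 [490.  82.  52.] 1 [-0.05  0.42  1.68 -0.01  1.22 -0.07]
-10 [490.  82.  52.] -1 [-0.05  0.42  1.68 -0.01  1.22  3.07]
-10 [447.  81. 113.] 1 [-0.05  0.28  1.72 -0.01  1.32 -0.08]
-10 [447.  81. 113.] -1 [-0.05  0.28  1.72 -0.01  1.32  3.06]
-10 [400  82 150] 1 [-0.06  0.16  1.77 -0.02  1.38 -0.08]
-10 [400  82 150] -1 [-0.06  0.16  1.77 -0.02  1.38  3.06]
0 [490.  82
[... 1358 characters left out ...]
00  82 150] -1 [-0.15 -0.28  2.26  0.11  0.74  2.89]
30 [490.  82.  52.] 1 [-0.12  0.08  2.34  0.34  0.22 -0.47]
30 [490.  82.  52.] -1 [-0.12  0.08  2.34  0.34  0.22  2.68]
30 [447.  81. 113.] 1 [-0.15 -0.15  2.33  0.2   0.46 -0.34]
30 [447.  81. 113.] -1 [-0.15 -0.15  2.33  0.2   0.46  2.81]
30 [400  82 150] 1 [-0.18 -0.34  2.34  0.18  0.64 -0.32]
30 [400  82 150] -1 [-0.18 -0.34  2.34  0.18  0.64  2.82]
35 [490.  82.  52.] 1 None
35 [490.  82.  52.] -1 None
35 [447.  81. 113.] 1 [-0.17 -0.18  2.41  0.36  0.33 -0.51]
35 [447.  81. 113.] -1 [-0.17 -0.18  2.41  0.36  0.33  2.63]
35 [400  82 150] 1 [-0.22 -0.4   2.42  0.28  0.54 -0.44]
35 [400  82 150] -1 [-0.22 -0.4   2.42  0.28  0.54  2.7 ]
```

Run:
```python
from g import *
yy=np.cross(zt,yt)
for th in (-30,-25,-20,-15,-12,-10,-8,-5,5,8,10,12,15,20,25,30):
  b=np.radians(th); z=zt*np.cos(b)+yy*np.sin(b); x=np.cross(yt,z)
  r=[]
  for h in(6,100):
   # keep grasp point (19 behind TCP) at carton centre, 25 high
   gp=np.array(pickpos(h+19)); p=(gp+19*z).tolist()
   q=robot.inverse_kinematics(p,rpy(x,yt,z)); r.append(None if q is None else np.round(q,2).tolist())
  print(th,z.round(2),r)
```

```text
-30 [ 0.48  0.51 -0.71] [[-0.72, 0.27, 2.36, 1.13, 0.89, -1.84], [-0.87, -0.03, 2.38, 0.89, 1.11, -1.61]]
-25 [ 0.51  0.44 -0.74] [[-0.66, 0.2, 2.39, 1.18, 0.79, -1.81], [-0.82, -0.11, 2.4, 0.89, 1.03, -1.54]]
-20 [ 0.53  0.36 -0.77] [[-0.59, 0.15, 2.42, 1.22, 0.68, -1.76], [-0.74, -0.18, 2.42, 0.88, 0.94, -1.44]]
-15 [ 0.55  0.28 -0.79] [[-0.5, 0.11, 2.43, 1.26, 0.56, -1.71], [-0.64, -0.23, 2.42, 0.85, 0.82, -1.31]]
-12 [ 0.55  0.22 -0.8 ] [[-0.44, 0.09, 2.44, 1.28, 0.47, -1.67], [-0.56, -0.25, 2.42, 0.81, 0.74, -1.21]]
-10 [ 0.56  0.19 -0.81] [[-0.39, 0.08, 2.44, 1.29, 0.42, -1.64], [-0.51, -0.26, 2.42, 0.77, 0.68, -1.14]]
-8 [ 0.56  0.16 -0.81] [[-0.34, 0.07, 2.44, 1.3, 0.36, -1.61], [-0.45, -0.27, 2.42, 0.72, 0.62, -1.05]]
-5 [ 0.57  0.1  -0.82] [[-0.27, 0.07, 2.43, 1.3, 0.26, -1.54], [-0.35, -0.27, 2.42, 0.62, 0.53, -0.88]]
5 [ 0.57 -0.07 -0.82] [None, [-0.02, -0.21, 2.38, -0.17, 0.36, 0.12]]
8 [ 0.57 -0.12 -0.81] [None, [0.08, -0.18, 2.37, -0.45, 0.39, 0.46]]
10 [ 0.57 -0.16 -0.81] [None, [0.13, -0.16, 2.36, -0.61, 0.42, 0.65]]
12 [ 0.57 -0.19 -0.8 ] [None, [0.19, -0.13, 2.34, -0.73, 0.46, 0.81]]
15 [ 0.56 -0.24 -0.79] [None, [0.26, -0.09, 2.32, -0.86, 0.53, 0.99]]
20 [ 0.55 -0.33 -0.77] [None, [0.37, -0.02, 2.29, -0.98, 0.65, 1.19]]
25 [ 0.53 -0.41 -0.74] [None, [0.46, 0.05, 2.25, -1.04, 0.77, 1.32]]
30 [ 0.51 -0.48 -0.71] [None, [0.53, 0.13, 2.21, -1.06, 0.89, 1.41]]
```

Run:
```python
from g import *
robot.move_linear([210,330,260],speed=350)
robot.move_ptp([360,-190,200],YJ)
robot.move_ptp(cw(-128,0,125),YJ)
print(robot.current_t(),robot.current_tcp_pos(),cw(-128,0,125),robot.current_gripper_width())
pic("top","t1",(330,155,120,120),5); pic("side","s1",(240,190,150,120),5)
```

```text
3.3167 [ 432.01698723 -226.2240873   124.86229962] [432.45996666944427, -227.40266633335318, 125.0] 0.9992137782537542
```

View pics/s1.png

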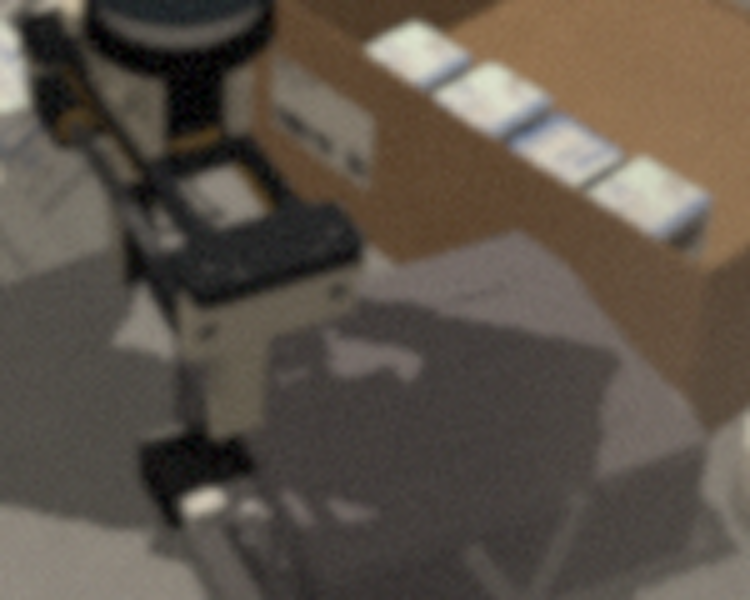

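View pics/t1.png

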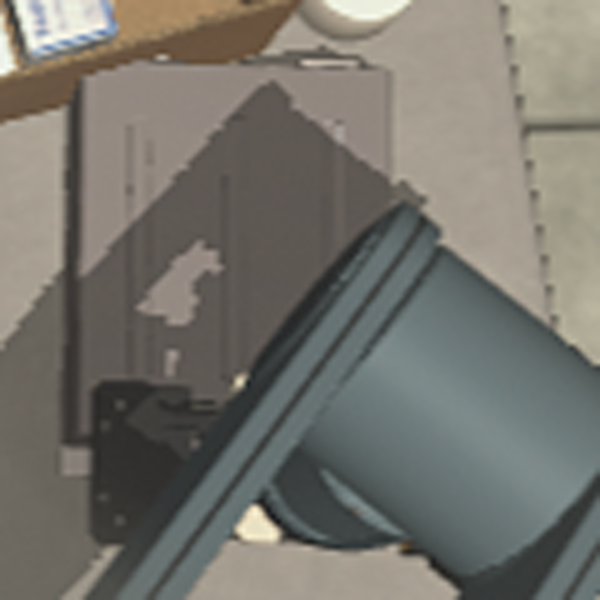

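Run:
```python
from g import *
def c5(P): 
    return ((proj("side",P)-[240,190]+.5)*5-.5).round().tolist()
print(c5([cw(-128-7.5,-64,125),cw(-128+7.5,-64,125)]), "obs ~ (205,432),(262,440)?")
print("button R face", c5([cw(-137,-27,85.5),cw(-119,-27,85.5),cw(-137,-27,70.5),cw(-119,-27,70.5)]))
im=cv2.imread("pics/s1.png");cv2.imwrite("pics/s1z.png",cv2.resize(im[300:560,80:400],None,fx=2.4,fy=2.2,interpolation=cv2.INTER_CUBIC))
```

```text
[[223.0, 505.0], [256.0, 494.0]] obs ~ (205,432),(262,440)?
button R face [[185.0, 508.0], [222.0, 495.0], [185.0, 530.0], [222.0, 518.0]]
```

View pics/s1z.png

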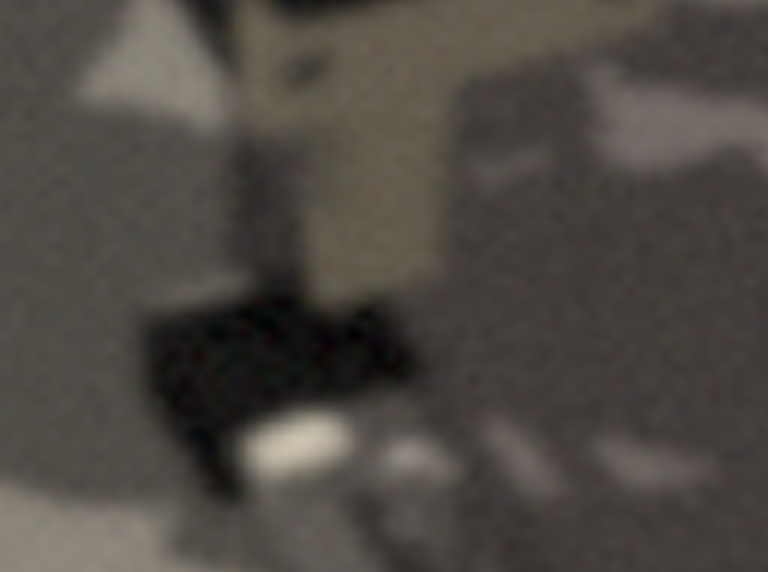

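Run:
```python
from g import *
print(robot.current_tcp_pos())
print(robot.move_linear(cw(-128,0,59),speed=80,f_stop=8), robot.current_tcp_pos(), robot.current_contact_force())
pic("side","s2",(240,190,150,120),5)
robot.move_gripper(0.5); print(robot.current_gripper_width(),robot.current_contact_force())
robot.move_gripper(0.0)
print(robot.current_t(),robot.current_gripper_width()*93,robot.current_tcp_pos(), robot.current_contact_force(),robot.current_ft_torque())
pic("side","s3",(240,190,150,120),5)
```

```text
[ 432.26027513 -226.92433647  126.37325753]
False [ 432.82166088 -227.70935171   59.43968694] [-0.1324957  -0.33122224  1.18950028]
0.500936819188098 [-0.24627026  0.10253751  0.40109507]
6.225 0.44145653023793463 [ 432.96689862 -227.72504423   59.63380521] [ 0.47350482 -0.06575216  4.67759794] [ 0.08641093  0.16762604 -0.0441064 ]
```

View pics/s3.png

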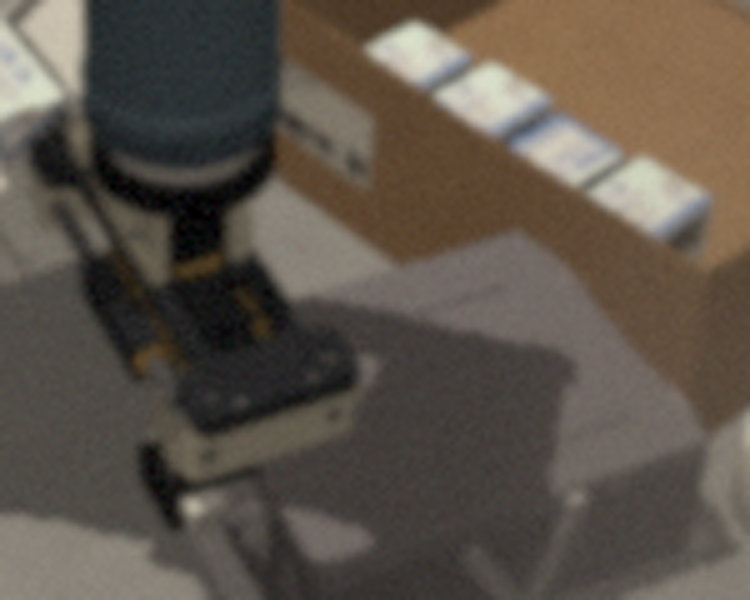

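Run:
```python
from g import *
def c5(P): 
    return ((proj("side",P)-[240,190]+.5)*5-.5).round().tolist()
print("head top",c5([cw(-144.5,18,90.5),cw(-144.5,-18,90.5),cw(-100,-18,90.5),cw(-100,18,90.5)]))
print("tip inner s1",c5([cw(-135.5,-46,125),cw(-120.5,-46,125),cw(-135.5,46,125),cw(-120.5,46,125)]))
print("s3 tcp",c5([cw(-128,0,59),cw(-128,0,100),cw(-128,0,143)]))
a=cv2.imread("pics/s1.png")[300:600,80:400];b=cv2.imread("pics/s3.png")[300:600,80:400];d=cv2.imread("pics/s2.png")[300:600,80:400]
o=np.hstack([d,b]);o=cv2.convertScaleAbs(o,alpha=2.0,beta=20)
cv2.imwrite("pics/cmp.png",cv2.resize(o,None,fx=1.25,fy=1.25))
print(robot.current_qpos(), robot.current_contact_force())
```

```text
head top [[129.0, 436.0], [161.0, 491.0], [252.0, 461.0], [218.0, 407.0]]
tip inner s1 [[205.0, 476.0], [237.0, 465.0], [122.0, 337.0], [152.0, 327.0]]
s3 tcp [[179.0, 499.0], [178.0, 438.0], [178.0, 370.0]]
[-7.12770125e-01  2.79645787e-01  1.85274625e+00  1.22770312e-04
  1.00786514e+00  9.07941703e-01] [0.3437902  0.46751477 5.07910784]
```

View pics/cmp.png

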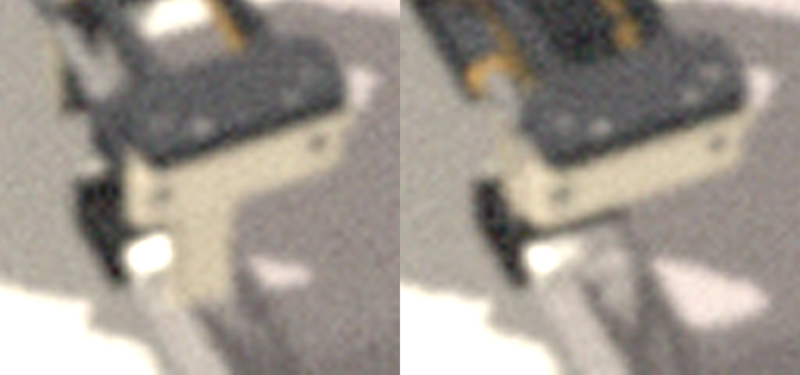

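Run:
```python
from g import *
R=Ro.from_euler('z',-CP[2])
for uv in[(281.4,276.8),(292.6,277)]:
  for z in (125,150,165):
    w=onz("side",uv,z); l=R.apply(w-[CP[0],CP[1],0]); print(uv,z,w.round(),"case",l.round())
print(robot.current_tcp_pos(),robot.current_gripper_width(),robot.current_eef_rot())
d=robot.get_image("side")["img"]; cv2.imwrite("pics/s4.png",d)
d=robot.get_image("top")["img"]; cv2.imwrite("pics/t4.png",d[100:400,200:540])
```

```text
(281.4, 276.8) 125 [ 434. -253.  125.] case [-125.  -26.  125.]
(281.4, 276.8) 150 [ 424. -274.  150.] case [-134.  -47.  150.]
(281.4, 276.8) 165 [ 417. -287.  165.] case [-140.  -60.  165.]
(292.6, 277) 125 [ 456. -265.  125.] case [-103.  -36.  125.]
(292.6, 277) 150 [ 444. -285.  150.] case [-113.  -57.  150.]
(292.6, 277) 165 [ 437. -298.  165.] case [-120.  -70.  165.]
[ 432.9498689 -227.7149071   59.6222766] 0.005309274569395164 [ 3.14085275e+00 -1.11661509e-03 -4.99805377e-02]
```

View pics/s4.png

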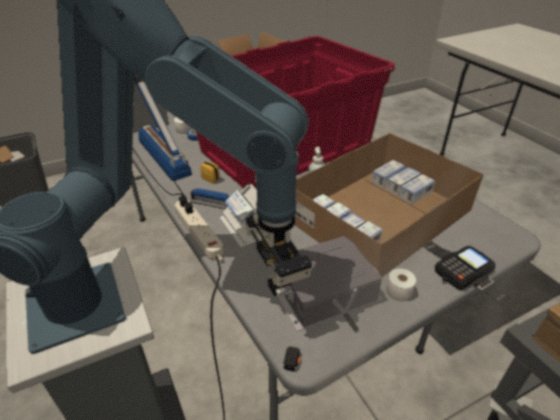

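View pics/t4.png

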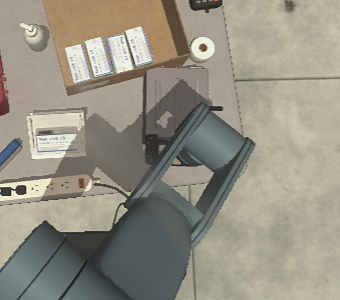

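Run:
```python
from g import *
t=[182.774,518.747,187.553]
y=Ro.from_euler('xyz',[-3.14,0,2.8028]).as_matrix()[:,1]
P=np.array([t,t+46*y,t-46*y,t+np.array([0,0,84]),t+np.array([0,0,19])])
for n in("side","top"):
    print(n,proj(n,P).round(1).tolist())
im=cv2.imread("pics/side0.png")[40:150,40:140]; k=6
im=cv2.resize(im,None,fx=k,fy=k,interpolation=cv2.INTER_CUBIC)
im=cv2.convertScaleAbs(im,alpha=1.6,beta=20)
for q in proj("side",P): cv2.circle(im,tuple(int(v) for v in ((q-[40,40]+.5)*k)),4,(0,255,0),1)
cv2.imwrite("pics/s0grip.png",im[:600])
im=cv2.imread("pics/top0.png")[320:420,0:120]
im=cv2.resize(im,None,fx=k,fy=k,interpolation=cv2.INTER_CUBIC)
im=cv2.convertScaleAbs(im,alpha=1.6,beta=20)
for q in proj("top",P): cv2.circle(im,tuple(int(v) for v in ((q-[0,320]+.5)*k)),4,(0,255,0),1)
cv2.imwrite("pics/t0grip.png",im[:600])
```

```text
side [[97.4, 128.2], [100.2, 121.6], [94.4, 135.1], [89.9, 102.9], [95.8, 122.7]]
top [[67.2, 365.3], [49.0, 358.8], [85.4, 371.9], [49.7, 371.7], [63.4, 366.7]]
```

View pics/s0grip.png

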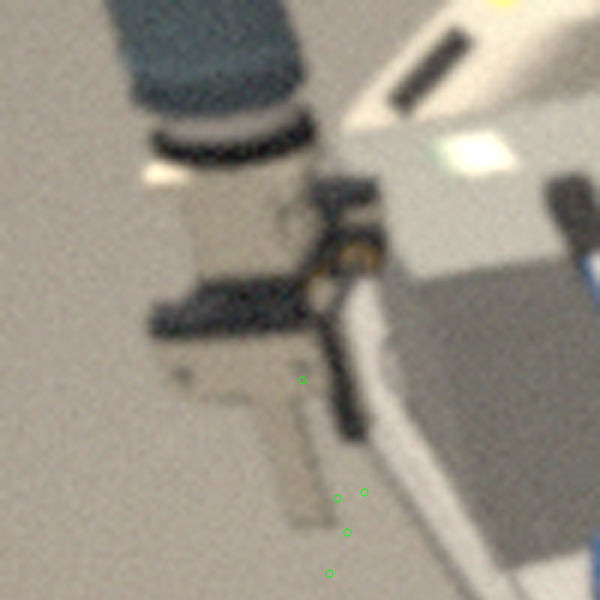

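View pics/t0grip.png

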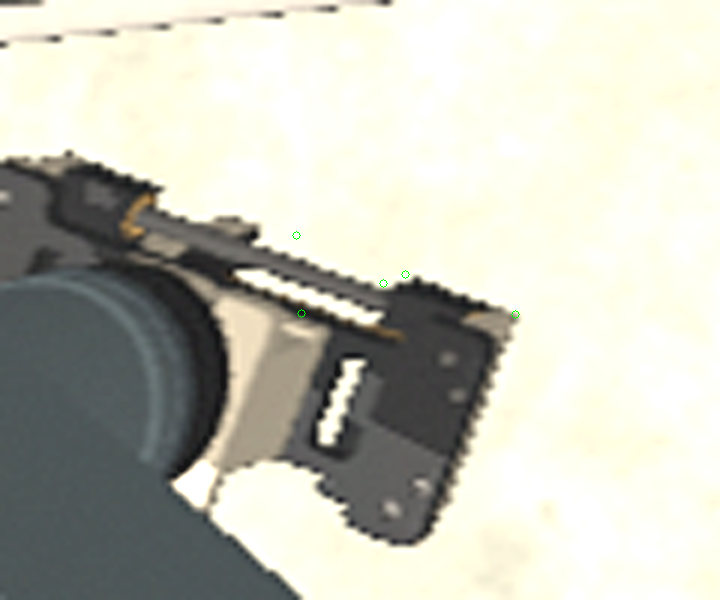

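Run:
```python
from g import *
robot.move_linear(cw(-128,0,75),speed=100); robot.sleep(0.1); print(robot.current_contact_force(),robot.current_tcp_pos())
r=robot.move_linear(cw(-128,0,45),speed=30,f_stop=4); print(r,robot.current_contact_force(),robot.current_tcp_pos(),robot.current_t())
pic("side","s5",(250,220,100,100),6)
```

```text
[ 0.0753499   0.46121847 -0.89006004] [ 432.12886407 -227.15796559   74.52262157]
True [-1.60734585  0.81210796  7.81788304] [ 432.42576212 -227.40120343   59.59714098] 7.3917
```

View pics/s5.png

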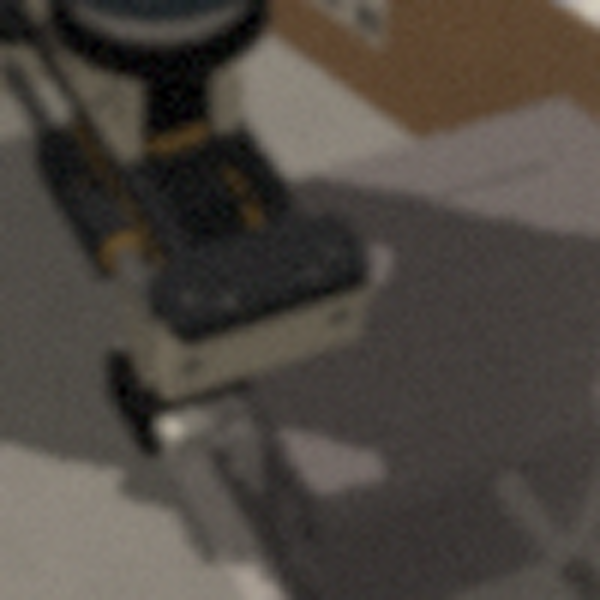

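Run:
```python
from g import *
for n in("side","top"): print(n,proj(n,[[0,0,0],[0,0,31],[0,0,15]]).round(1).tolist())
im=cv2.imread("pics/side0.png"); k=2
o=cv2.resize(im[180:400,0:240],None,fx=3,fy=2.7,interpolation=cv2.INTER_CUBIC)
# candidate base plate squares
for z,c in((0,(0,255,0)),(31,(0,0,255))):
    for h in (80,100,120):
        q=(proj("side",[[h,h,z],[h,-h,z],[-h,-h,z],[-h,h,z]])-[0,180])*[3,2.7]
        cv2.polylines(o,[q.astype(int)],True,c,1)
cv2.imwrite("pics/base.png",o)
```

```text
side [[73.1, 304.0], [69.1, 295.5], [71.2, 299.9]]
top [[292.3, 422.6], [292.3, 426.0], [292.3, 424.2]]
```

View pics/base.png

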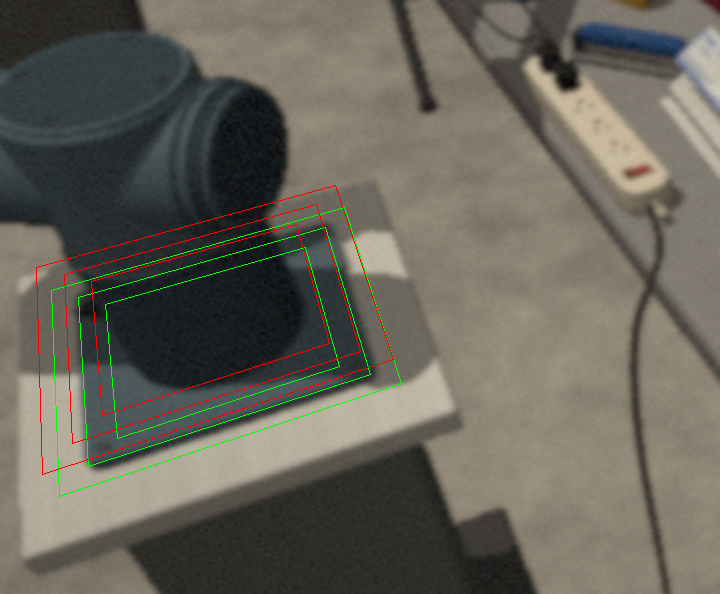

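```bash
cat >> g.py <<'E'
D=31.0
def tz(o): return Ro.from_euler('xyz',o).as_matrix()[:,2]
def tip(p,o): return (np.array(p)+D*tz(o)).tolist()
E
python3 - <<'E'
from g import *
robot.move_linear(tip(cw(-128,0,100),YJ),speed=100); robot.move_gripper(0.8)
r=robot.move_linear(tip(cw(-128,0,60),YJ),speed=100,f_stop=10); print(r,robot.current_tcp_pos(),robot.current_contact_force())
robot.move_gripper(0.0)
print(robot.current_t(),robot.current_gripper_width()*93,robot.current_tcp_pos(), robot.current_contact_force(),robot.current_ft_torque())
pic("side","s6",(250,220,100,100),6)
E
```

```text
False [ 432.53216503 -227.46769574   29.06091597] [-0.06197258  0.06731536  0.263382  ]
10.1417 38.777075233674424 [ 432.80764403 -228.12822264   29.45732411] [-0.07664988 -2.2509926   4.06900602] [-0.42384543  0.30088905 -0.00271835]
```

View pics/s6.png

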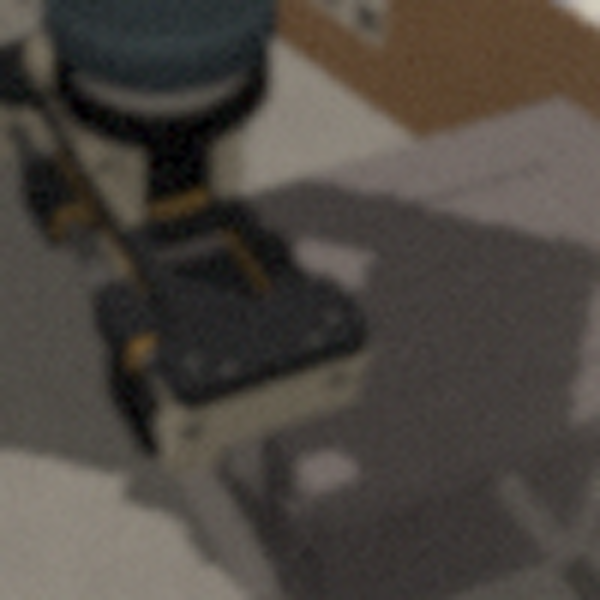

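```bash
cat >> g.py <<'E'
def arc(th,z0=60.):
    # commanded tip for catch at lid angle th, tool down
    x=97-225*np.cos(th)-1.5*-np.sin(th)*1.0; z=225*np.sin(th)+1.5*np.cos(th)-1.5
    return cw(x,0,z0+z)
E
python3 - <<'E'
from g import *
for th in (0.08,0.25,0.45,0.65):
    r=robot.move_linear(tip(arc(th),YJ),speed=150,f_stop=25)
    print(th,r,robot.current_tcp_pos().round(1),robot.current_contact_force().round(1),round(robot.current_gripper_width()*93,1))
    if r: break
print(robot.current_t())
pic("side","s7",(220,150,180,150),4)
E
```

```text
0.08 False [ 433.5 -228.1   46.9] [ 0.2 -5.8 -2.6] 39.0
0.25 False [ 439.6 -228.4   83.9] [-1.8 -5.5 -2. ] 38.9
0.45 False [ 454.8 -229.3  125.5] [-2.7 -6.7 -0.7] 39.0
0.65 False [ 478.1 -230.6  163.4] [-3.3 -7.7  1.3] 39.3
11.7667
```

View pics/s7.png

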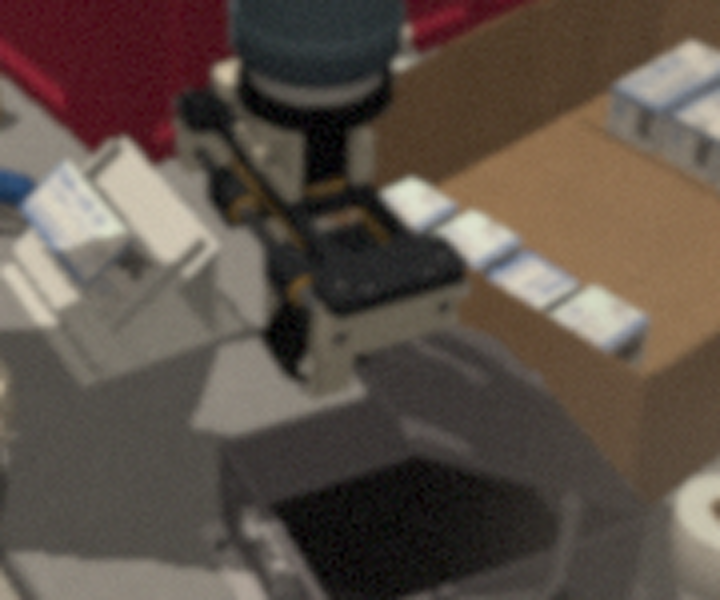

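The case is open and dark inside, and the lid is following the gripper. I'll carry on raising it.

Run:
```python
from g import *
for th in (0.85,1.05,1.25,1.38,1.435):
    r=robot.move_linear(tip(arc(th),YJ),speed=140,f_stop=25)
    print(th,r,robot.current_tcp_pos().round(1),robot.current_contact_force().round(1),round(robot.current_gripper_width()*93,1))
    if r: break
robot.sleep(0.3)
print(robot.current_t(),robot.current_contact_force().round(1))
pic("side","s8",(220,150,180,150),4)
```

```text
0.85 False [ 508.8 -232.3  196. ] [-5.  -8.1  3.5] 38.8
1.05 False [ 545.8 -234.4  222. ] [-4.6 -7.4  4.1] 38.9
1.25 False [ 587.4 -236.7  240.4] [-2.7 -7.2  5.4] 38.8
1.38 False [ 616.2 -238.3  247.8] [-1.7 -7.2  7. ] 39.0
1.435 False [ 628.5 -239.1  249.7] [-1.9 -6.8  6.2] 39.3
14.15 [ 0.2 -6.9  6.3]
```

View pics/s8.png

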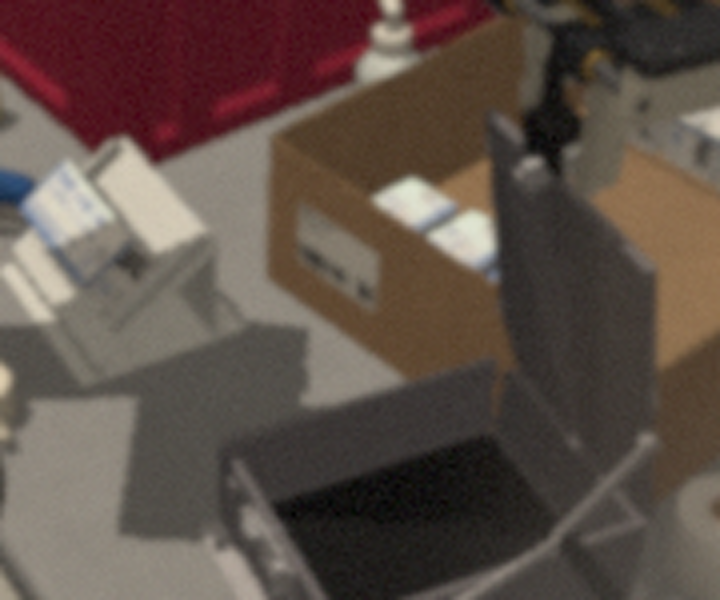

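Run:
```python
from g import *
pic("side","s9",(270,220,130,120),6)
print(((proj("side",[cw(32,-126,110),cw(32,-88,110),cw(32,-138,110)])-[270,220]+.5)*6).round().tolist())
```

```text
[[590.0, 429.0], [532.0, 357.0], [609.0, 453.0]]
```

View pics/s9.png

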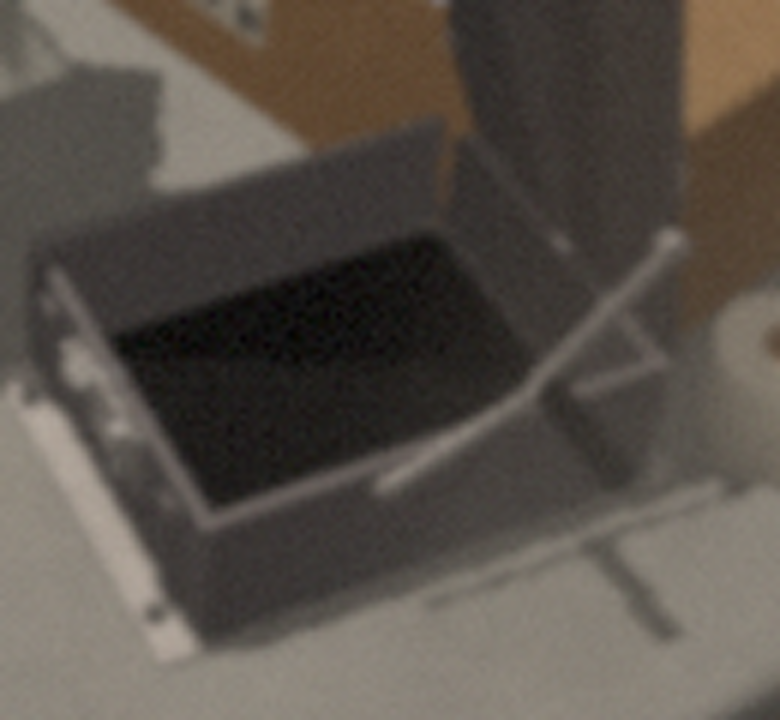

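The knee sits about 5 px lower than its locked position and is still kinked, so the stay isn't locked yet. I'll raise the lid a little more under force limits.

Run:
```python
from g import *
for th in (1.46,1.485,1.51,1.535):
    r=robot.move_linear(tip(arc(th),YJ),speed=60,f_stop=12)
    print(th,r,robot.current_tcp_pos().round(1),robot.current_contact_force().round(1))
    if r: break
robot.sleep(0.4)
print(robot.current_t(),robot.current_contact_force().round(1))
pic("side","s10",(270,150,130,130),5)
pic("side","s10b",(270,220,130,120),6)
```

```text
1.46 False [ 633.8 -239.3  250.4] [-1.2 -7.9  5.6]
1.485 False [ 637.8 -239.6  250.8] [-6.4 -7.   7.3]
1.51 False [ 639.8 -239.7  250.9] [-17.1  -7.    9.3]
1.535 False [ 641.9 -239.8  250.7] [-27.1  -4.9  11. ]
15.65 [-27.1  -5.   11.6]
```

View pics/s10b.png

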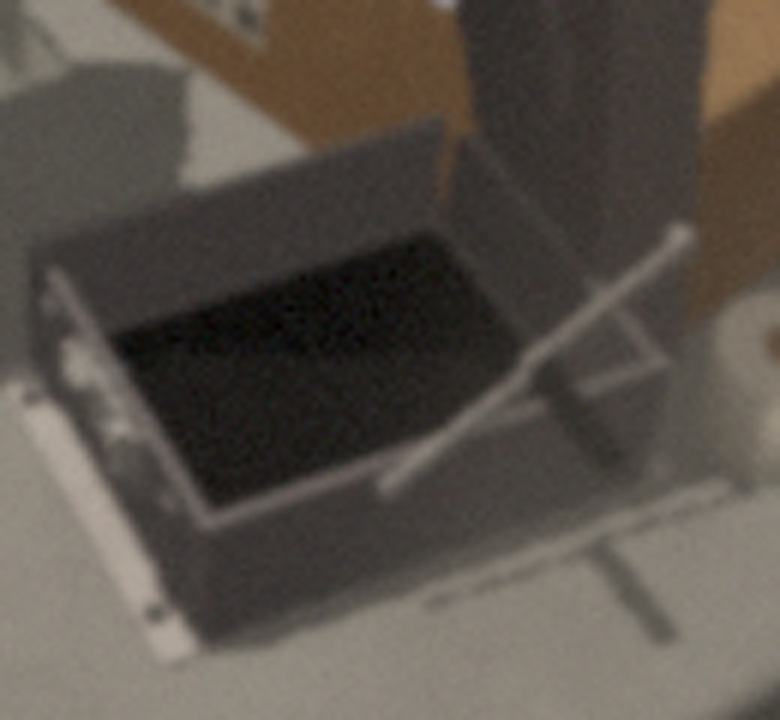

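View pics/s10.png

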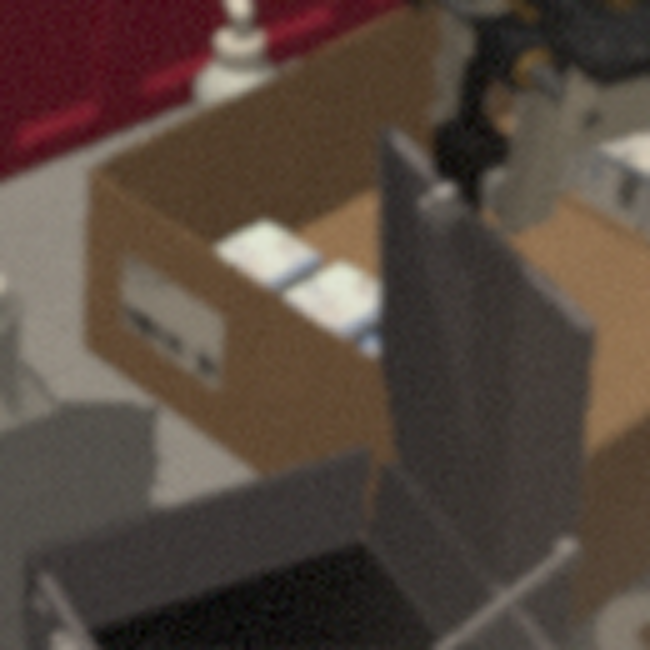

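Run:
```python
from g import *
robot.move_linear(tip(arc(1.475),YJ),speed=60); robot.sleep(0.3)
print(robot.current_contact_force().round(1))
robot.move_gripper(0.75)
pic("side","s11",(270,150,130,130),5); print(robot.current_t(),robot.current_contact_force().round(1))
```

```text
[-2.2 -6.7  5.5]
17.1833 [-0.8  0.2 -0.5]
```

View pics/s11.png

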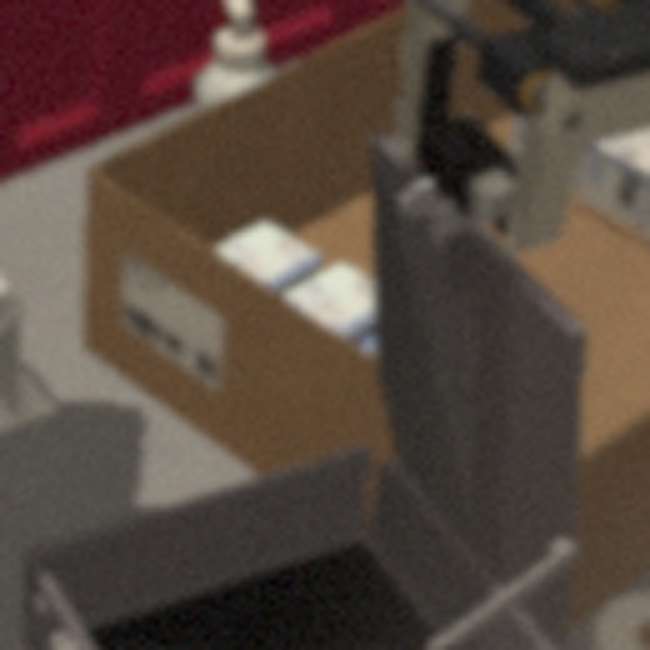

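Run:
```python
from g import *
p=robot.current_tcp_pos(); 
robot.move_linear([p[0],p[1],p[2]+75],speed=250)
pic("side","s12",(270,150,130,130),5)
yy=np.cross(zt,yt)
for th in (-35,-30,-25,-20,-16,-12,-8,0,15):
  b=np.radians(th); z=zt*np.cos(b)+yy*np.sin(b); x=np.cross(yt,z)
  r=[]
  for h in(25,110):
   gp=np.array(pickpos(h)); p=(gp+(19+D)*z).tolist()
   q=robot.inverse_kinematics(p,rpy(x,yt,z)); r.append(None if q is None else np.round(q,2).tolist())
  print(th,z.round(2),r)
print(robot.current_qpos().round(2),robot.current_t())
```

```text
-35 [ 0.45  0.59 -0.67] [[-0.69, 0.4, 2.32, 1.19, 0.93, -1.92], [-0.81, 0.14, 2.37, 0.99, 1.07, -1.73]]
-30 [ 0.48  0.51 -0.71] [[-0.65, 0.34, 2.36, 1.24, 0.83, -1.91], [-0.77, 0.07, 2.4, 1.0, 0.99, -1.68]]
-25 [ 0.51  0.44 -0.74] [[-0.59, 0.29, 2.39, 1.3, 0.73, -1.9], [-0.71, 0.01, 2.42, 1.01, 0.9, -1.61]]
-20 [ 0.53  0.36 -0.77] [[-0.52, 0.25, 2.41, 1.37, 0.63, -1.88], [-0.64, -0.05, 2.43, 1.01, 0.79, -1.53]]
-16 [ 0.54  0.29 -0.79] [[-0.46, 0.22, 2.42, 1.43, 0.53, -1.87], [-0.56, -0.08, 2.44, 1.0, 0.69, -1.45]]
-12 [ 0.55  0.22 -0.8 ] [[-0.38, 0.19, 2.43, 1.51, 0.43, -1.87], [-0.48, -0.11, 2.44, 0.97, 0.58, -1.34]]
-8 [ 0.56  0.16 -0.81] [[-0.3, 0.18, 2.43, 1.6, 0.32, -1.89], [-0.38, -0.12, 2.44, 0.9, 0.47, -1.19]]
0 [ 0.57  0.02 -0.82] [None, [-0.16, -0.11, 2.42, 0.44, 0.26, -0.59]]
15 [ 0.56 -0.24 -0.79] [None, [0.22, 0.01, 2.34, -1.04, 0.43, 1.16]]
[-0.52  0.47  0.9   0.    1.77  1.1 ] 17.6833
```

View pics/s12.png

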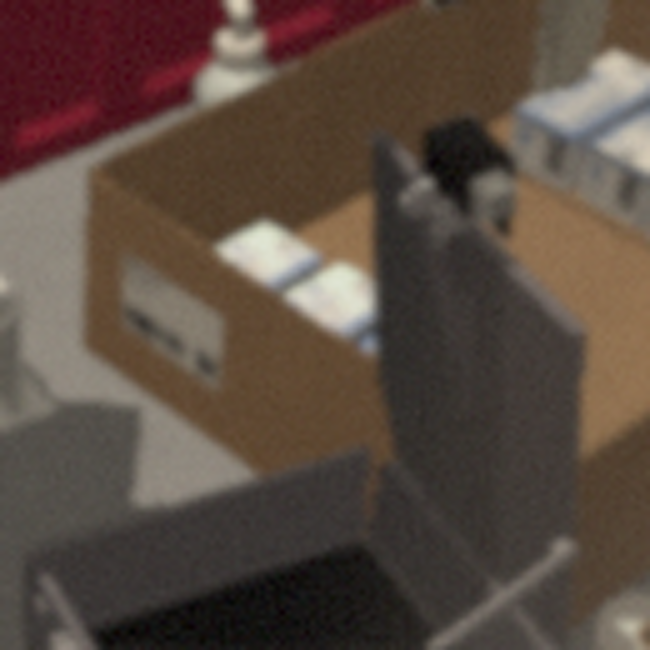

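```bash
cat >> g.py <<'E'
TH=np.radians(-15)
yy=np.cross(zt,yt); zg=zt*np.cos(TH)+yy*np.sin(TH); GO=rpy(np.cross(yt,zg),yt,zg)
def pk(h,g=19.): return (np.array(pickpos(h))+(g+D)*zg).tolist()  # grasp point h above carton underside
E
python3 - <<'E'
from g import *
print([onz("top",uv,30).round() for uv in((200,288),(292,277),(292,290),(200,300))])
print(pk(110),pk(27),GO)
robot.move_ptp([470,-120,300],YJ)
robot.move_ptp(pk(110),GO); robot.move_gripper(0.82)
print(robot.current_t(),robot.current_tcp_pos(),robot.current_qpos().round(2))
pic("side","s13",(195,130,120,120),6); pic("top","t13",(215,175,120,110),6)
E
```

```text
[array([353., 239.,  30.]), array([377.,  -8.,  30.]), array([343.,  -7.,  30.]), array([321., 238.,  30.])]
[457.2359614390766, 94.47353471913362, 98.04471910997789] [504.8213841829986, 95.90152582448894, 30.055099433991586] [2.514344645405122, -0.21363345765459685, 1.7532924663389997]
21.0917 [457.31416901  94.46972589  98.12043072] [-0.54 -0.09  2.44  0.99  0.67 -1.42]
```

View pics/s13.png

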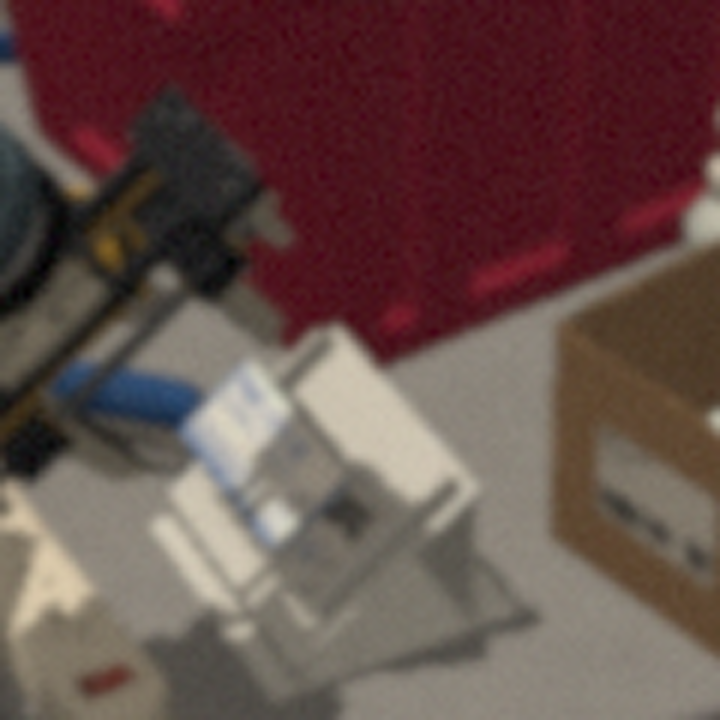

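View pics/t13.png

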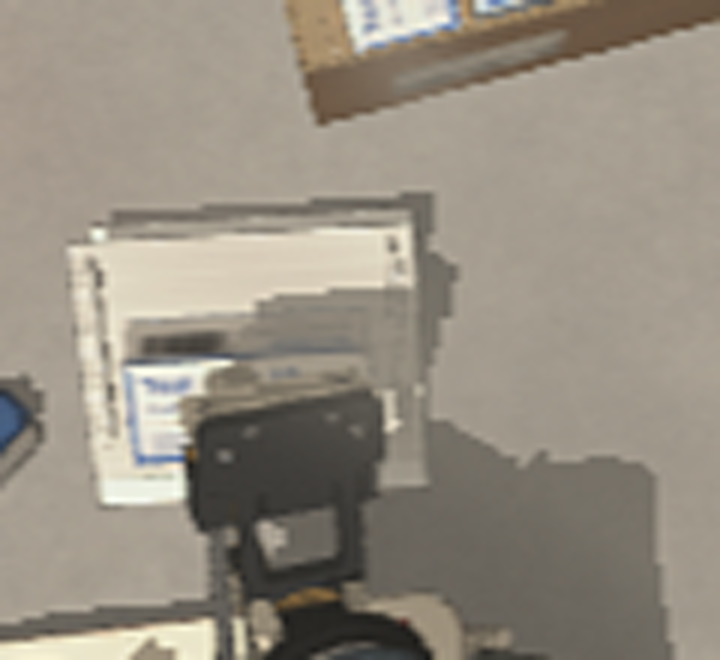

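Run:
```python
from g import *
r=robot.move_linear(pk(45),speed=150,f_stop=8);print(r,robot.current_contact_force().round(1))
if not r:
  r=robot.move_linear(pk(28),speed=50,f_stop=6);print(r,robot.current_contact_force().round(1),robot.current_tcp_pos(),pk(28))
pic("side","s14",(195,130,120,120),6); pic("top","t14",(215,175,120,110),6); print(robot.current_t())
```

```text
False [-0.2  0.4  0.8]
False [-0.3  0.2 -0.3] [504.17445194  95.90804064  31.36153442] [504.24806583668624, 95.88432111237623, 30.874251478280584]
22.3667
```

View pics/s14.png

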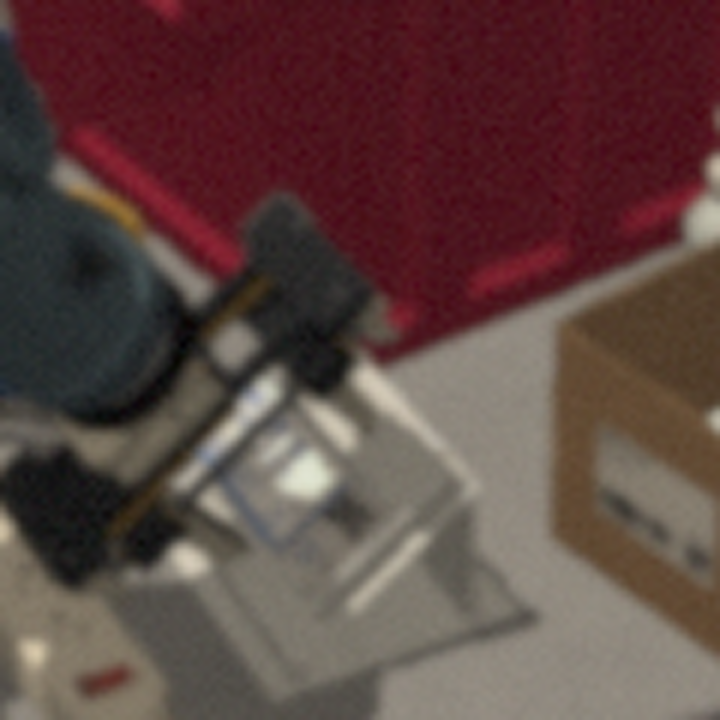

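View pics/t14.png

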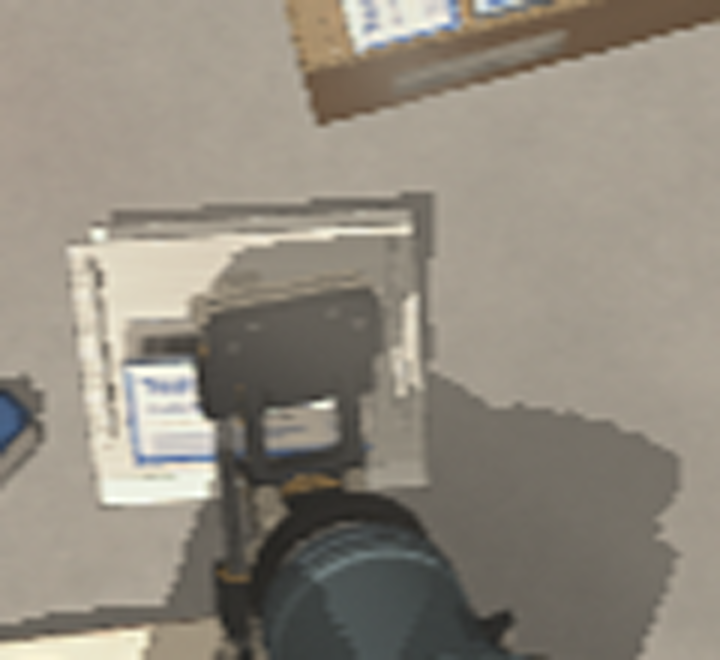

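Run:
```python
from g import *
robot.move_gripper(0.0); print(robot.current_gripper_width()*93,robot.current_contact_force().round(1))
r=robot.move_linear(pk(110),speed=150); print(robot.current_gripper_width()*93,robot.current_contact_force().round(1))
pic("side","s15",(195,130,120,120),6); print(robot.current_t())
```

```text
49.87394310044074 [-2.6 -0.9  2.4]
50.15392894154268 [-0.2 -0.5  0. ]
23.6583
```

View pics/s15.png

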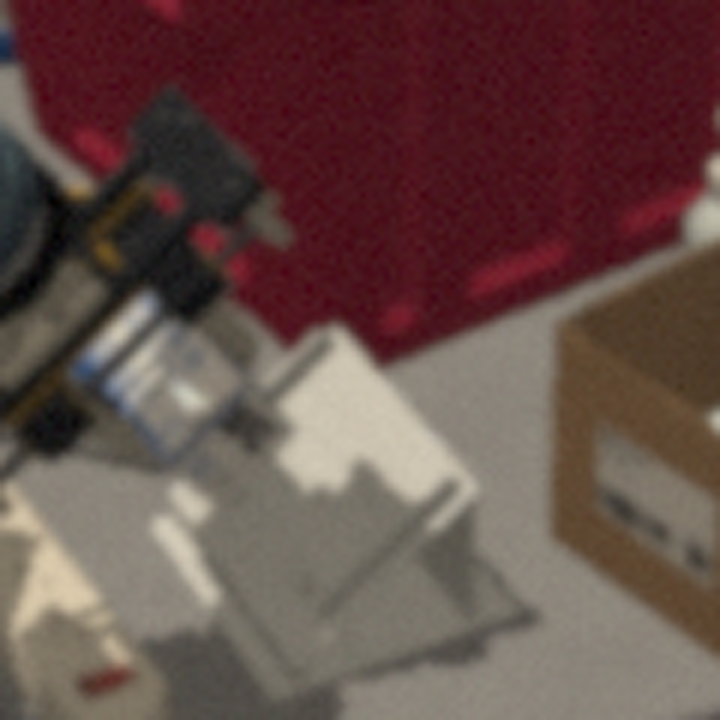

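Run:
```python
from g import *
R=Ro.from_euler('z',-CP[2])
for uv in[(277,285),(310,276)]:
    for yc in(-94,-85,-70):
        a=R.apply(onz("side",uv,0)-[CP[0],CP[1],0]);b=R.apply(onz("side",uv,200)-[CP[0],CP[1],0])
        t=(yc-a[1])/(b[1]-a[1]); print(uv,yc,(a+t*(b-a)).round())
```

```text
(277, 285) -94 [-165.  -94.  186.]
(277, 285) -85 [-161.  -85.  175.]
(277, 285) -70 [-154.  -70.  157.]
(310, 276) -94 [-93. -94. 180.]
(310, 276) -85 [-88. -85. 169.]
(310, 276) -70 [-79. -70. 150.]
```

```bash
cat >> g.py <<'E'
cx=np.array([np.cos(CP[2]),np.sin(CP[2]),0]); cy=np.array([-np.sin(CP[2]),np.cos(CP[2]),0]); up=np.array([0,0,1.])
zp=cx*np.sin(np.radians(15))-up*np.cos(np.radians(15)); PL=rpy(np.cross(-cy,zp),-cy,zp)
def pl(x,y,z): return (np.array(cw(x,y,z))+(19+D)*zp).tolist() # grasp point position
E
python3 - <<'E'
from g import *
print(PL)
for p,o in((pl(-15,10,180),PL),(pl(-15,10,45),PL),((np.array(pk(110))+[-40,0,100]).tolist(),GO)):
    q=robot.inverse_kinematics(p,o); print(np.round(p),None if q is None else q.round(2))
robot.move_linear((np.array(pk(110))+[-40,0,100]).tolist(),speed=250)
robot.move_ptp(pl(-15,10,190),PL)
print(robot.current_t(),robot.current_tcp_pos(),robot.current_qpos().round(2),robot.current_gripper_width()*93,robot.current_contact_force().round(1))
pic("side","s16",(230,130,170,150),4.5); pic("top","t16",(310,140,150,130),5)
E
```

```text
[3.141592653589793, -0.26179938779914935, -0.050000000000000044]
[ 559. -224.  132.] [-0.67  0.24  1.74  0.18  0.95  0.86]
[ 559. -224.   -3.] [-0.67  0.42  1.89  0.25  0.64  0.76]
[417.  94. 198.] [-0.66 -0.41  2.32  0.7   1.04 -1.08]
25.9417 [ 558.40997802 -222.8347322   140.68712534] [-0.67  0.23  1.73  0.18  0.98  0.87] 49.90558896005611 [-0.8 -0.6 -0.6]
```

View pics/s16.png

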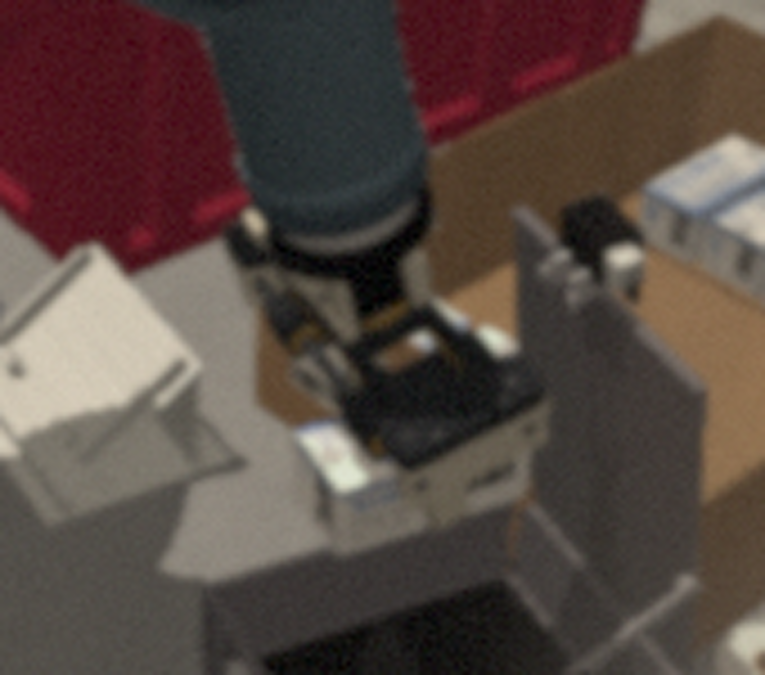

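View pics/t16.png

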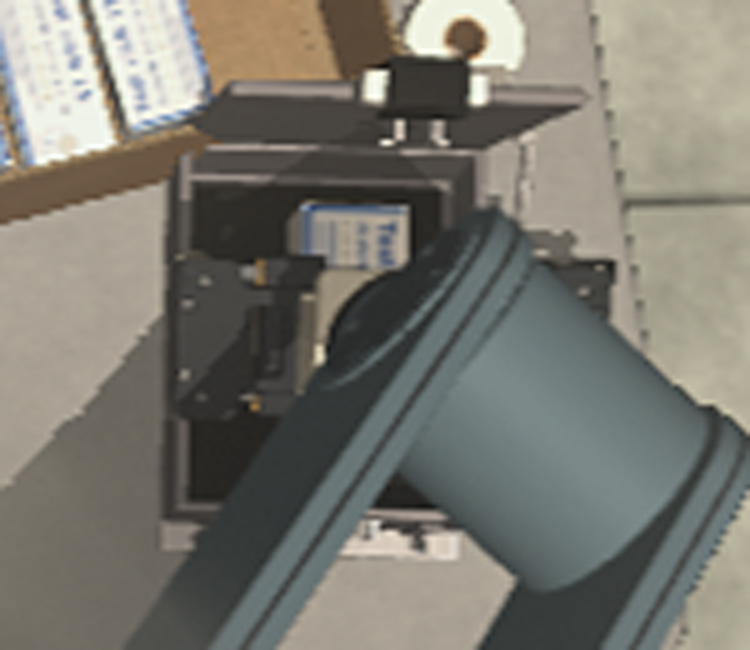

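Run:
```python
from g import *
r=robot.move_linear(pl(-15,10,55),speed=150,f_stop=10);print(r,robot.current_contact_force().round(1),robot.current_tcp_pos().round(1))
if not r:
  r=robot.move_linear(pl(-15,10,36),speed=25,f_stop=4);print(r,robot.current_contact_force().round(1),robot.current_tcp_pos().round(1),pl(-15,10,43))
print(robot.current_ft_torque().round(2),robot.current_t())
pic("side","s17",(230,170,170,140),4.5); pic("top","t17",(310,140,150,130),5)
```

```text
False [-0.5 -0.2 -1.5] [ 559.4 -224.2    7.6]
True [-0.2 -0.1  3. ] [ 558.7 -223.6   -9. ] [558.7433172213482, -223.7095879002729, -5.296291314453413]
[-0.02  0.2   0.05] 27.7
```

View pics/s17.png

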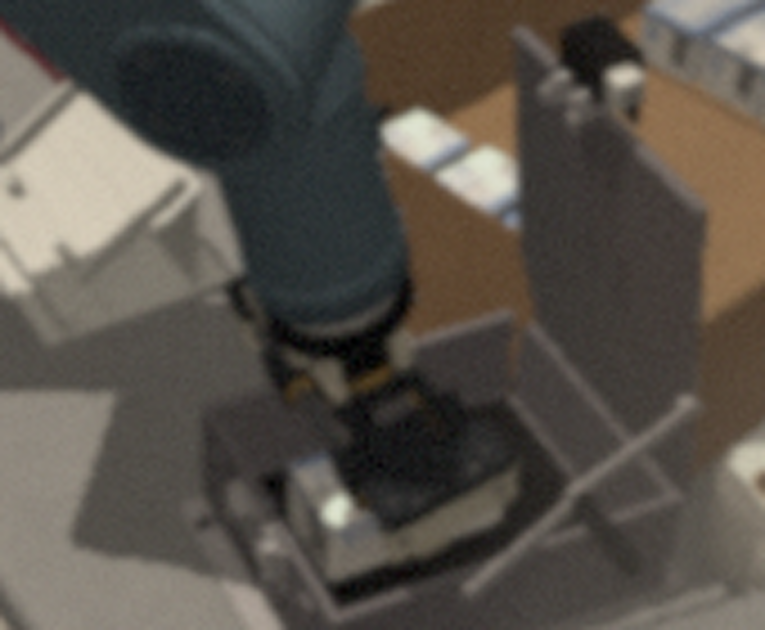

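View pics/t17.png

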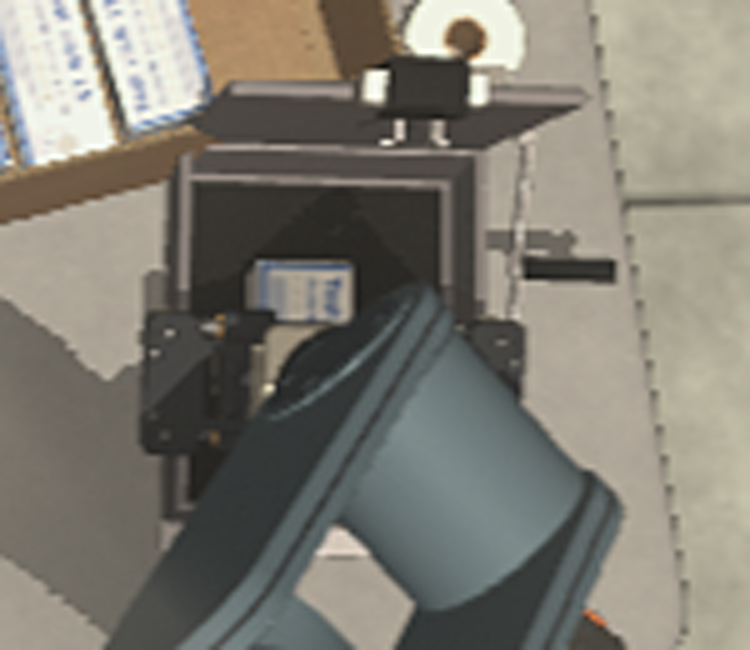

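Run:
```python
from g import *
robot.move_gripper(0.75); print(robot.current_contact_force().round(1))
p=np.array(robot.current_tcp_pos())
robot.move_linear((p-zp*60).tolist(),speed=150)
robot.move_linear((p-zp*60+[-40,0,150]).tolist(),speed=300)
robot.move_gripper(0.0)
print(robot.current_t(),robot.current_contact_force().round(1))
pic("side","s18",(230,190,170,140),4.5); pic("top","t18",(310,140,150,130),5)
```

```text
[1.2 0.2 0.7]
30.7417 [-0.   0.7  0.3]
```

View pics/s18.png

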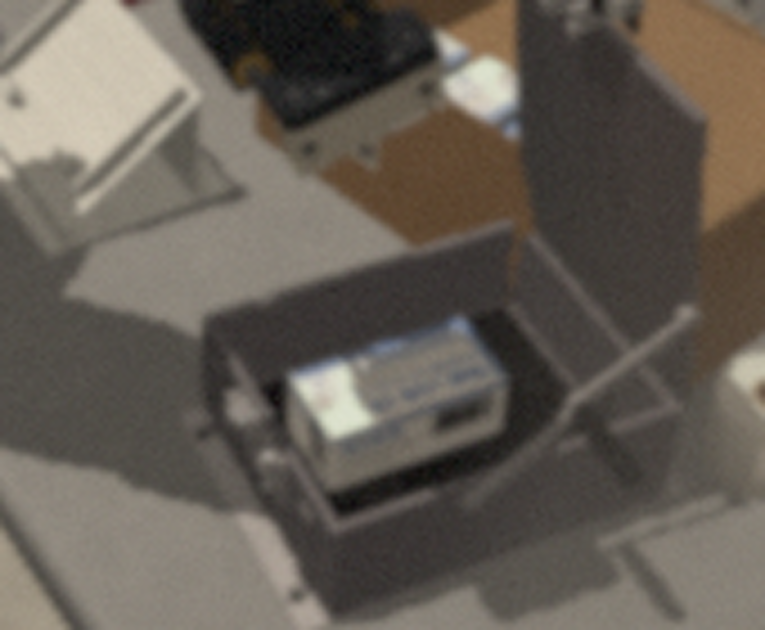

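View pics/t18.png

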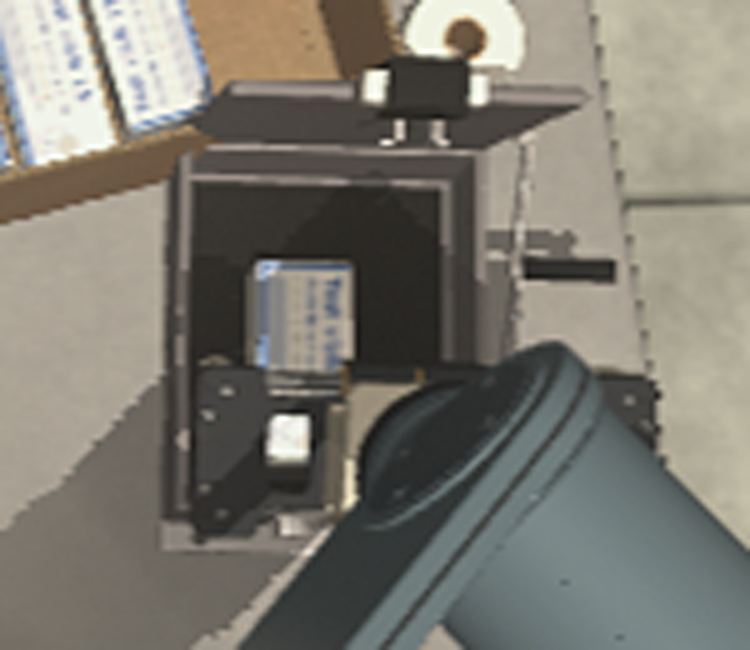

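Run:
```python
from g import *
for u in ((522,269),(615,269)): print(onz("top",cr(u,(310,140),5),110).round(1), onz("top",cr(u,(310,140),5),116).round(1))
print(cw(32,-88,110),cw(32,-138,110))
print(((proj("side",[cw(32,-88,110),cw(32,-138,110)])-[230,190]+.5)*4.5).round().tolist(),"side crop; seen root (575,405) end (640,480)")
for p in((32,-130,190),(32,-130,120),(55,-130,65)):
  q=robot.inverse_kinematics(tip(cw(*p),XJ),XJ); print(None if q is None else q.round(2))
```

```text
[ 582.2 -325.6  110. ] [ 581.1 -324.   116. ]
[ 581.  -372.9  110. ] [ 580.  -371.1  116. ]
[587.8618414368192, -323.28935633141873, 110.0] [585.3628829732853, -373.226869351167, 110.0]
[[579.0, 403.0], [637.0, 475.0]] side crop; seen root (575,405) end (640,480)
[-0.72  0.53  1.2   0.    1.41 -0.67]
[-0.72  0.58  1.29  0.    1.27 -0.67]
[-0.7   0.66  1.29  0.    1.2  -0.65]
```

Run:
```python
from g import *
robot.move_ptp(tip(cw(-80,-135,220),XJ),XJ)
robot.move_ptp(tip(cw(28,-130,150),XJ),XJ)
print(robot.current_gripper_width(),robot.current_contact_force().round(1))
r=robot.move_linear(tip(cw(28,-130,100),XJ),speed=60,f_stop=2.5)
print(r,robot.current_tcp_pos().round(1),robot.current_contact_force().round(1),robot.current_t())
pic("side","s19",(270,190,140,130),5)
```

```text
0.002650591236118602 [-0.5  0.4  0.2]
True [ 581.  -364.6   82.4] [ 0.2 -0.5  0.6] 33.45
```

View pics/s19.png

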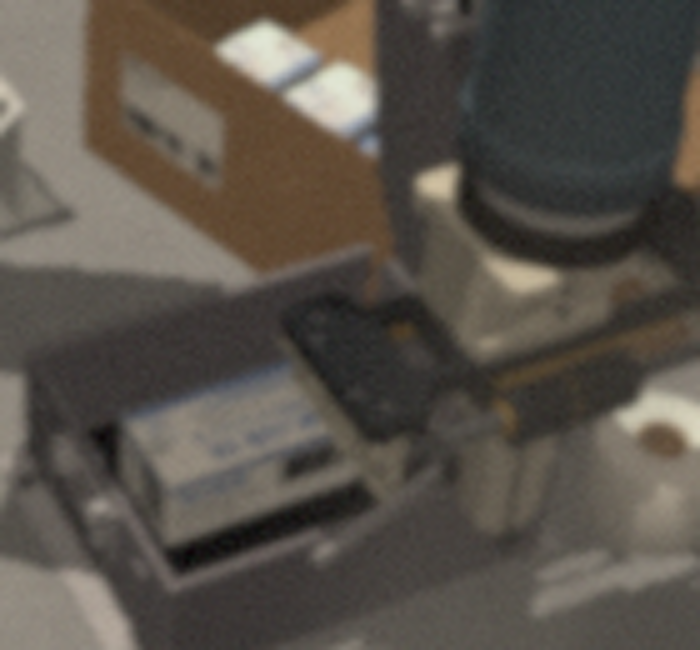

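Run:
```python
from g import *
for x,z in((36,96),(45,80),(52,66)):
    r=robot.move_linear(tip(cw(x,-130,z),XJ),speed=80,f_stop=18)
    print(r,robot.current_tcp_pos().round(1),robot.current_contact_force().round(1))
    if r: break
pic("side","s20",(250,150,150,150),4)
print(robot.current_t())
```

```text
False [ 589.6 -364.9   63.8] [ 0.1  0.5 -0.5]
False [ 598.9 -365.6   48.6] [ 0.2 -0.   0.4]
False [ 605.5 -365.7   33.9] [ 0.4  0.4 -0.1]
34.6917
```

View pics/s20.png

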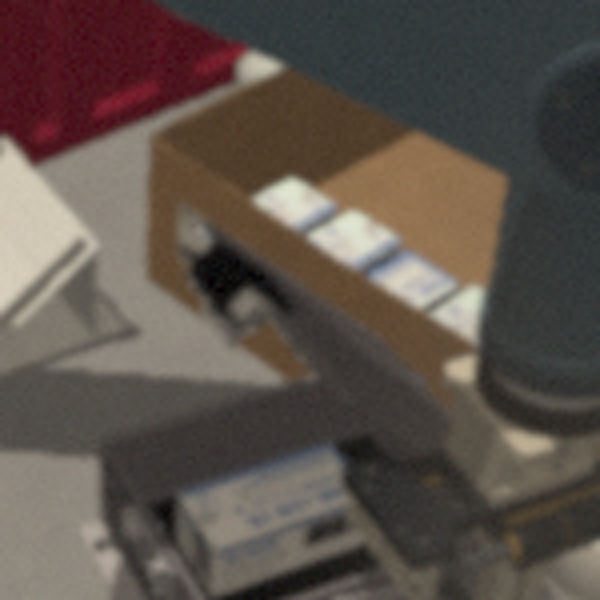

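Run:
```python
from g import *
r=robot.move_linear(tip(cw(48,-140,160),XJ),speed=200,f_stop=20); print(r,robot.current_contact_force().round(1))
robot.move_linear(tip(cw(-60,-140,220),XJ),speed=250)
robot.move_ptp(tip(cw(-190,-20,190),XJ),XJ)
robot.sleep(0.8)
pic("side","s21",(240,180,160,150),4)
pic("top","t21",(320,140,130,130),5)
print(robot.current_t())
```

```text
False [-0.2  0.3  0. ]
37.6083
```

View pics/s21.png

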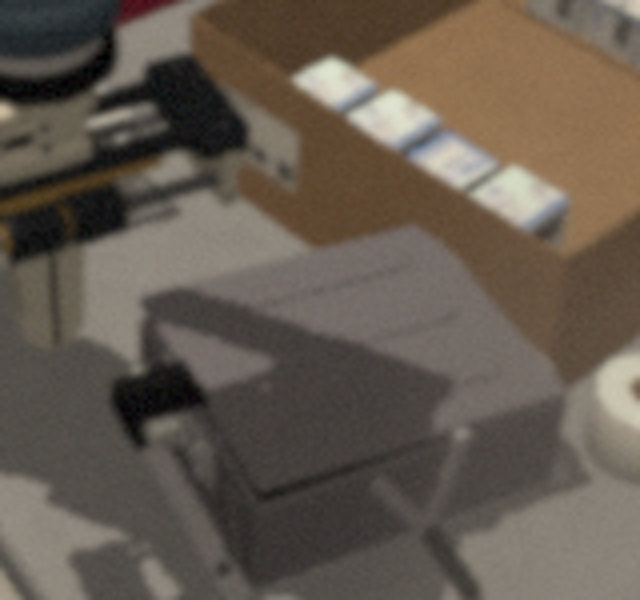

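View pics/t21.png

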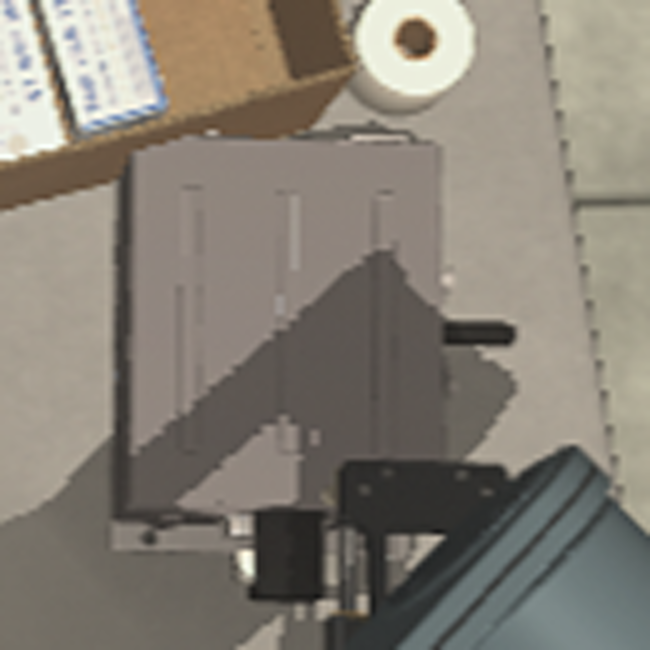

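Run:
```python
from g import *
robot.move_ptp(tip(cw(-124,0,130),XJ),XJ)
for i in range(13):
    z=112-i*2.0
    r=robot.move_linear(tip(cw(-124,0,z),XJ),speed=40)
    f=robot.current_contact_force()
    print(z,(robot.current_tcp_pos()[2]+D).round(1),f.round(1))
    if f[2]>22: break
robot.sleep(0.2);print(robot.current_contact_force().round(1),robot.current_t())
pic("side","s22",(240,200,130,120),5)
```

```text
112.0 112.0 [0.2 0.4 0.7]
110.0 110.0 [ 0.4  0.2 -0.4]
108.0 107.9 [-0.4 -0.1  0.3]
106.0 105.9 [-0.  -0.1 -0.5]
104.0 103.8 [-0.6 -0.6 -0.3]
102.0 102.2 [-0.1 -0.9  2.9]
100.0 100.4 [-0.4 -0.1  5.1]
98.0 97.9 [-0.4  0.2 -0.2]
96.0 95.7 [-0.2 -0.3  0.5]
94.0 93.7 [ 0.6 -0.3 -1. ]
92.0 91.8 [0.8 0.2 0.2]
90.0 90.6 [-0.8  1.4  6.2]
88.0 90.4 [-6.4  4.9 20.5]
[-5.4  3.2 21.1] 41.8667
```

View pics/s22.png

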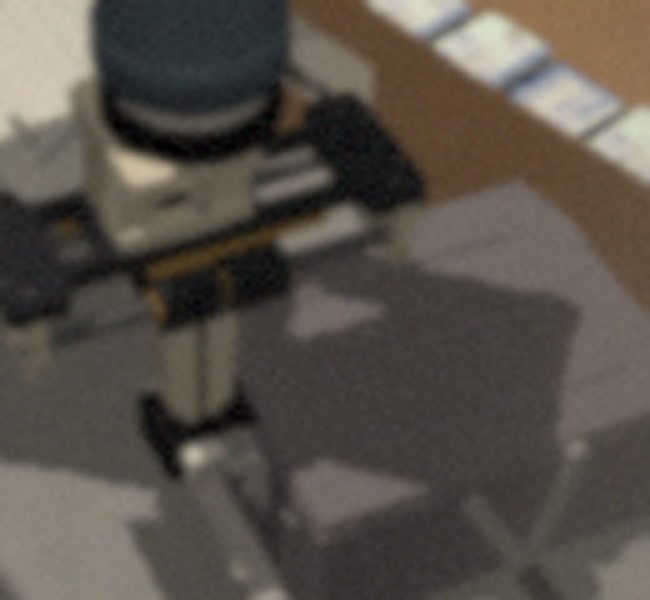

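Run:
```python
from g import *
robot.move_linear(tip(cw(-124,0,190),XJ),speed=200)
robot.move_ptp([330,-60,260],XJ)
robot.sleep(0.3)
pic("side","s23",(250,230,150,120),5); pic("top","t23",(330,155,120,120),5)
pic("side","s23full"); pic("top","t23full")
print(robot.current_t(),robot.current_contact_force().round(1))
```

```text
43.9667 [ 0.   1.4 -0.4]
```

View pics/s23.png

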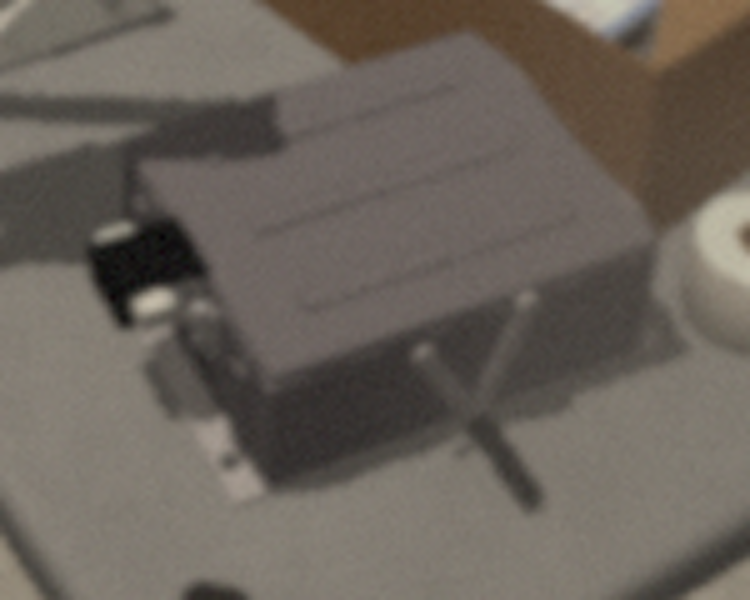

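View pics/t23.png

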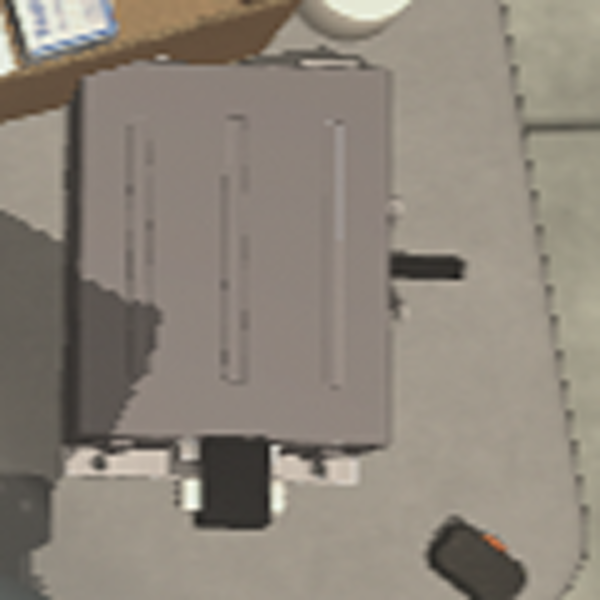

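View pics/t23full.png

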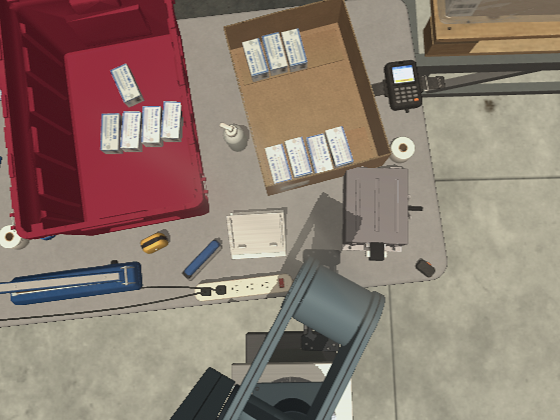

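The lid, the stay and both buttons match the first pictures pixel for pixel: buttons at (190,493) and (278,495) in the crop, pin end at (465,268). The other things haven't moved. I'm handing in.

Run:
```python
from bench import robot
print(robot.hand_in())
```

```text
the job is handed in; nothing more can be done
None
```

The carton lies flat in the case, the lid is shut and the catch has snapped in again. I handed the job in at about 44 s of the 64 s allowed.

- **Sequence:** I squeezed both buttons, raised the lid until the stay locked straight, and set the carton down flat on the case floor. I then pressed the knee to break the stay and let the lid come down. Pushing on the catch head snapped the catch in (push force rose to 5 N, then dropped to zero), and the lid met its seat at 90.4 mm against the nominal 90.5 mm.
- **Last checks:** In the final side and top pictures the lid, stay pin and both buttons (out) look the same as at the start. The bystanders look unmoved in the top picture, and the robot is clear of everything.
- **Tool length disagreed with the text:** The real fingertips ended about 31 mm short of the reported TCP. Because of this, my first squeeze closed above the catch head with about 5 N of contact. I measured the offset by touching the head, corrected for it, and the second squeeze worked.
- **Stay needed more travel:** At my commanded 1.435 rad the stay had not yet locked. I pushed a little further, with up to about 29 N at the wrist. The 12 N stop I had set for that step did not trip.
- **Tilted grasp:** The arm could not reach the carton at the plain 35 degree lean. I gripped it with an extra 15 degree sideways lean and set it down with the tool leaning the same way.

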